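Put the flat scanner battery on charge

ROBOT

A 6-joint arm with a two-finger parallel gripper is mounted at the origin on the work surface. World frame = base frame: x ahead of the robot, y to its left, z up, the work surface at z = 0. Lengths are in mm, angles in rad, forces in N, time in s.
With the tool pointing down it reaches from about 325 to 850 mm from the base axis. Payload 15.5 kg.
Tool frame: the origin (TCP) lies at the very end of the fingers, on their centre line; the grasp point (between the pads) lies 19 mm behind it (bot.pinch_z is the distance from the TCP to the grasp point, in mm); x points along the fingers, y is the direction in which the jaws open and shut, and the axes are right-handed (so a half turn about x gives the same grasp; the last joint's range is limited). The gripper opens to 91 mm and grips with 3 to 60 N. Pads are 32 mm wide; open, the fingers measure 118 mm over their backs; the gripper's body (76 mm by 178 mm) begins 60 mm behind the grasp point.
Start: joints at [1.212, 0.494, 1.345, -0, 1.302, -0.096], TCP at [162.964, 603.381, 179.015] pointing down, gripper open.
Joint ranges: [-2.91, 2.91], [-0.82, 2.16], [0.22, 2.67], [-1.22, 4.37], [0.12, 2.79], [-3.08, 3.08]. Speed limits (rad/s): [1.89, 1.89, 2.57, 3.01, 3.01, 3.01].

INTERFACE

Orientations are given as a unit quaternion [x, y, z, w].
In Python, from plant import bot gives the robot as it stands. The module is installed in compiled form; this text tells all that it offers.
- The arm moves only by the tool play_rows, never from a script. Its argument "deltas" is a list of rows, each an object with "slide": the shift along the world's x, y, z in cm, a list of three; "twist": the turn, a rotation vector about the world's x, y, z in degrees, a list of three. A call has 1 to 5 rows; each row is the pose to reach, as a shift and turn from the pose measured when the call began; what a row does not reach only later rows make up. A row lasts 1/12 s, in which the tool goes at most 41.7 mm and 7.16 degrees, less where a joint would pass 70% of its speed; a pose out of reach is approached as far as the arm can. A call with a gripper value outside its range is refused whole. "fingers" is the opening, from 0 (shut) to 1 (fully open), set as the call begins (left out, the last holds). The fingers move at their own pace and stop on an object; "newtons" is the grip in N (left out, the last holds). Time passes only in rows, so rows that repeat a pose let the fingers close. It gives the time, the measured TCP pose, the force and the opening at its end, in the units of the state.
- bot.read_state(): the state, without advancing time (a new reading comes with each control period).
- bot.read_camera(name): name is "scene" or "top" or "wrist"; returns a dict with "img" (400x640x3 uint8, blue, green, red), "range_z" (400x640 float32, mm along the optical axis (not along the pixel's ray), 0 where there is no reading), "fx", "fy", "cx", "cy" (pixels), "rvec" (rotation vector, rad) and "tvec" (3), from world to camera coordinates, as OpenCV has them; the wrist camera has in their place "hand_eye" (4x4, takes a point from camera to tool coordinates, whose origin is the TCP and whose axes are the tool frame's). Camera axes: x right, y down, z forward; pixel columns grow to the right and rows downward; lengths in mm; the calibration is good to about 2 mm. A picture is of the moment at which its call begins: read the wrist's pose just before it.
- bot.finish_job(): hands the job in, once; it reports no verdict.
The state is a dict: "time": time; "joint_pos": joint angles; "joint_velocities": joint speeds; "joint_efforts": joint torques, N m; "position": TCP position; "orientation": TCP orientation; "contact_force": force on the tool from outside, world axes, zero at the start; "torque": the same for the moment, N m; "grip_width": finger opening in mm.
Only numpy, scipy, OpenCV 4.12 (cv2) and the standard library are available. Lean on these libraries where they do the work, as an engineer would, in place of code of your own. Each camera call takes 0.05 s, during which the arm holds its last target.

TASK

Put the orange-topped scanner battery on charge: tip it so that its contact nose goes in first under the charger's hold-down lip, push it against the sprung contacts and rock it down until it drops flat into the bay, then let go. Work gently, without forcing the pack against the charger, and leave the green-topped pack, the scanner terminal, the breaker and the carton where they are.

Things in the scene. Friction and masses are not known exactly. Their poses are not given: they have to be found in the camera images.
- pack_orange: the battery to charge: a grey block 76 x 48 x 26 mm (its own x, y, z), about 0.16 kg, orange panel on top. Origin at the centre of its underside, z up. From the lower part of its -x end a black contact nose sticks out by 5 mm (34 mm wide, from the underside to 6 mm up). It lies flat on the bench
- pack_orange_nose (a point): the tip of that nose at the level of the underside: (-43, 0, 0) mm in the pack's frame
- charger: grey charger base fixed to the bench, 176 x 92 mm, origin on the bench; it carries a black adapter cup 120 x 76 mm, rim 28 mm above the bench, with the pocket. The cup is clamped through slotted holes: its pocket's centre lies anywhere within 14 mm along x and 6 mm along y of the origin; this shift is not in the reading, it must be felt or seen. A seated pack has the charger's axes
- pocket (a point): nominal centre of the pocket floor (cup unshifted): 16 mm above the charger's origin, same axes. From the pocket's true centre (mm): lip edge at x = -39.25, heel wall at +39.25, side walls at y = -25 and +25. Walls are 12 mm high with white 45 degree lead-ins (sides 3 mm, heel 1.5 mm). The blue lip's underside is 9 mm above the floor. The floor is a firm foam pad: gives 1 mm at about 12 N
- contacts (a joint): sprung contact block under the lip, 26 mm wide, 0.5 to 5.5 mm above the floor; free (0), its face stands 2 mm out of the lip's edge into the pocket; the nose pushes it under the lip towards -x (value = m pushed in, up to 0.0095). About 3 N starts it, 0.7 N more per mm. With the pack seated it reads about 0.0045, pushed as far as the pack goes 0.007
- pack_green: charged pack of the same shape with a green panel: leave alone. Origin at the centre of its underside
- terminal: handheld scanner terminal, black, 150 x 74 x 21 mm, lying on the bench: leave alone. Origin at the centre of its underside
- breaker: white two-pole circuit breaker, 82 x 36 x 81 mm with a blue toggle on top: leave alone. Origin at the centre of its underside
- carton: white and blue goods carton, 100 x 110 x 70 mm: leave alone. Origin at the centre of its underside

How it is judged:
By the outcome, as a careful person would: the job done as asked, in the order asked, and still so for the second after the job is handed in, with the robot touching nothing.
It also fails if it takes over 70 s, if anything falls off the work surface, if the arm or the gripper's body presses on something with over 40 N, if the wrist force passes 120 N, or if a joint passes its speed limit or range.

## Working session

There is one attempt and no reset: what is moved stays moved. The work goes in short steps, Python scripts to look and compute and a tool call to move; the robot and the scene stay as the last step left them, time stands still between calls to the robot, and variables do not carry over. Pictures are saved under pics/ and viewed, and the job is handed in when it is done.

Besides the shell and the picture viewer there is one more tool, called after "Call:" by a JSON object that holds its "api" and its "payload", one argument or row to a line. play_rows: Moves the arm, as the interface text tells. Its arguments: {"type":"object","properties":{"deltas":{"type":"array","items":{"type":"object","properties":{"slide":{"type":"array","items":{"type":"number"}},"twist":{"type":"array","items":{"type":"number"}}}}},"fingers":{"type":"number"},"newtons":{"type":"number"}},"required":["deltas"]}

```bash
mkdir -p pics; cat > h.py <<'E'
import numpy as np, cv2
from scipy.spatial.transform import Rotation as R
from plant import bot
def cam(name):
    s=bot.read_state(); c=bot.read_camera(name)
    if name=="wrist":
        T=np.eye(4);T[:3,:3]=R.from_quat(s["orientation"]).as_matrix();T[:3,3]=s["position"]
        c["T"]=T@np.array(c["hand_eye"])
    else:
        r=cv2.Rodrigues(np.array(c["rvec"],float))[0];t=np.array(c["tvec"],float).ravel()
        T=np.eye(4);T[:3,:3]=r.T;T[:3,3]=-r.T@t;c["T"]=T
    return c
def px(c,u,v,z=None):
    d=np.array([(u-c["cx"])/c["fx"],(v-c["cy"])/c["fy"],1.0])
    if z is None: k=c["range_z"][int(round(v)),int(round(u))]
    else:
        k=(z-c["T"][2,3])/(c["T"][:3,:3]@d)[2]
    return c["T"][:3,:3]@(d*k)+c["T"][:3,3]
def cloud(c):
    v,u=np.mgrid[0:400,0:640];k=c["range_z"]
    P=np.stack([(u-c["cx"])/c["fx"]*k,(v-c["cy"])/c["fy"]*k,k],-1)
    return P@c["T"][:3,:3].T+c["T"][:3,3]
def save(c,n): np.savez(""+n+".npz",**{k:np.array(v) for k,v in c.items()}); cv2.imwrite("pics/"+n+".png",c["img"])
def st():
    s=bot.read_state()
    for k in ("time","joint_pos","position","orientation","contact_force","torque","grip_width"): print(k,np.round(s[k],4))
E
python3 - <<'E'
from h import *
for n in ("scene","top","wrist"):
    c=cam(n);save(c,n+"0");print(n,c["T"].round(3).tolist(),c["fx"],c["cx"],c["cy"])
st()
E
```

```text
scene [[-0.58, 0.643, -0.5, 1134.042], [0.814, 0.469, -0.343, 401.893], [0.014, -0.606, -0.795, 876.293], [0.0, 0.0, 0.0, 1.0]] 411.5568647152149 324.1675884418582 202.61153275004298
top [[0.016, -0.986, 0.167, 428.801], [-1.0, -0.013, 0.015, 42.255], [-0.012, -0.167, -0.986, 945.673], [0.0, 0.0, 0.0, 1.0]] 386.7549636709303 322.16183185330107 193.90077112681593
wrist [[0.26, 0.938, 0.229, 98.831], [0.966, -0.252, -0.062, 619.883], [-0.0, 0.237, -0.971, 385.143], [0.0, 0.0, 0.0, 1.0]] 296.59396260921824 318.0881555487506 201.37773223088726
time 0.15
joint_pos [ 1.2115  0.494   1.346  -0.      1.3025 -0.0955]
position [162.8433 603.0822 178.5816]
orientation [ 0.0927  0.701  -0.0933  0.7009]
contact_force [-0.6911 -0.2884 -0.0795]
torque [ 0.0082  0.0248 -0.0163]
grip_width 91.0753
```

View pics/top0.png

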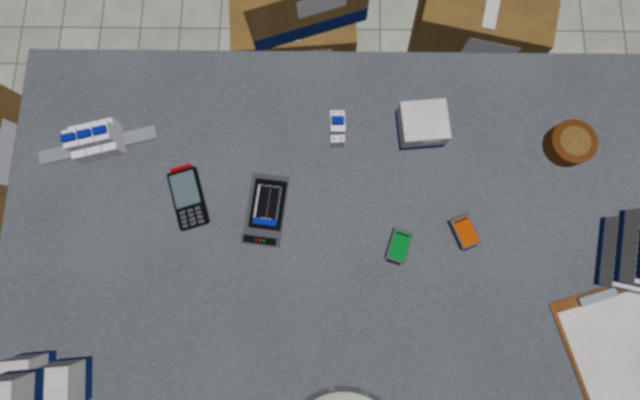

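View pics/scene0.png

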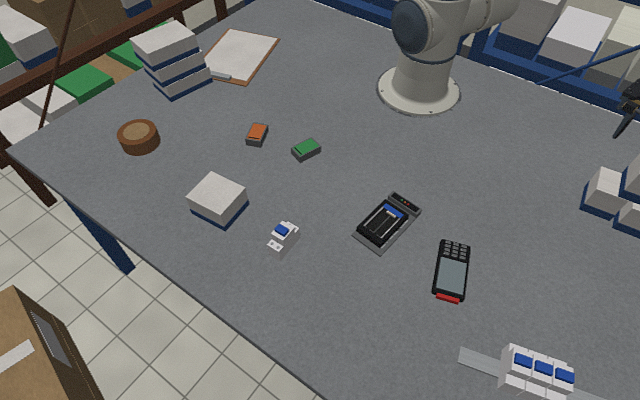

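View pics/wrist0.png

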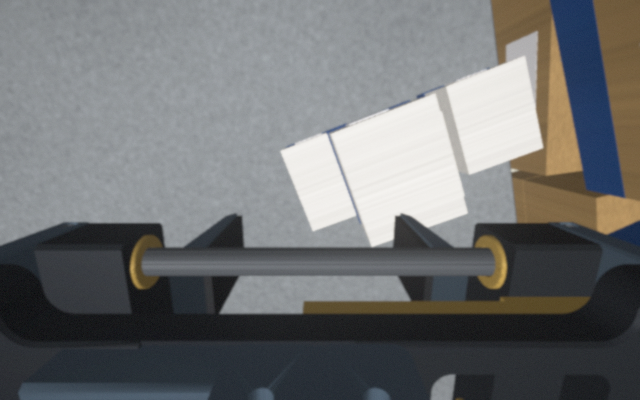

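The top view shows the orange pack at (465,232), green at (399,246), the charger at (266,210) with its blue lip at the lower end (266,222), the terminal at (188,197), the breaker at (338,127) and the carton at (424,122). I'll enlarge.

```bash
python3 - <<'E'
from h import *
i=cv2.imread("pics/top0.png")
a=cv2.resize(i[205:275,370:500],None,fx=6,fy=6,interpolation=cv2.INTER_CUBIC);cv2.imwrite("pics/top0_p.png",a)
a=cv2.resize(i[165:255,225:305],None,fx=6,fy=6,interpolation=cv2.INTER_CUBIC);cv2.imwrite("pics/top0_c.png",a)
d=dict(np.load("top0.npz"))
P=cloud(d)
for (u,v) in [(465,232),(399,246),(266,210),(260,240),(266,222),(420,300)]: print(u,v,P[v,u].round(1))
hsv=cv2.cvtColor(i,cv2.COLOR_BGR2HSV)
m=((hsv[...,0]<20)&(hsv[...,1]>180)&(hsv[...,2]>90)).astype(np.uint8);m[:,:440]=0;m[:,490:]=0;m[:200]=0;m[270:]=0
print(m.sum()); c=cv2.findContours(m,0,2)[0];c=max(c,key=cv2.contourArea)
r=cv2.minAreaRect(c);b=cv2.boxPoints(r);print(r,b)
for u,v in b: print(px(d,u,v,26).round(1))
print(px(d,*r[0],26))
E
```

```text
465 232 [ 497.7 -283.3   24.2]
399 246 [ 462.4 -126.9   24.5]
266 210 [544.7 192.1  14.4]
260 240 [471.6 201.9  24.5]
266 222 [514.3 188.9  27.3]
420 300 [ 337.6 -178.4    1.1]
366
((465.59490966796875, 231.51417541503906), (25.388147354125977, 14.477099418640137), 64.79888153076172) [[453.64026 223.11049]
 [466.73938 216.94618]
 [477.54956 239.91786]
 [464.45044 246.08217]]
[ 518.2 -256.8   26. ]
[ 533.3 -288.4   26. ]
[ 479.4 -311.2   26. ]
[ 464.5 -279.9   26. ]
[ 498.69539094 -284.12315446   26.        ]
```

View pics/top0_p.png

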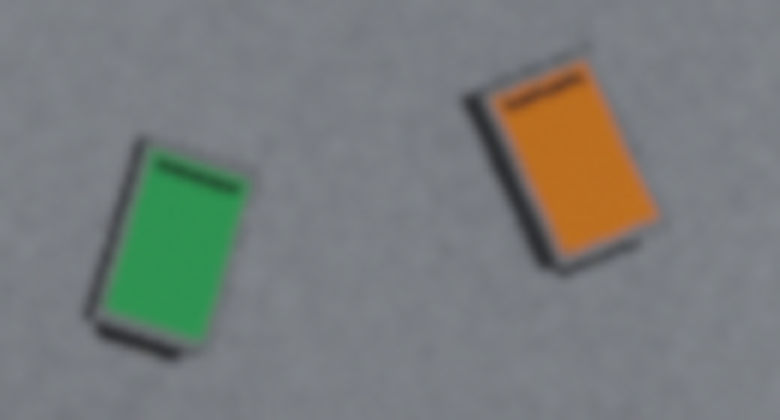

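View pics/top0_c.png

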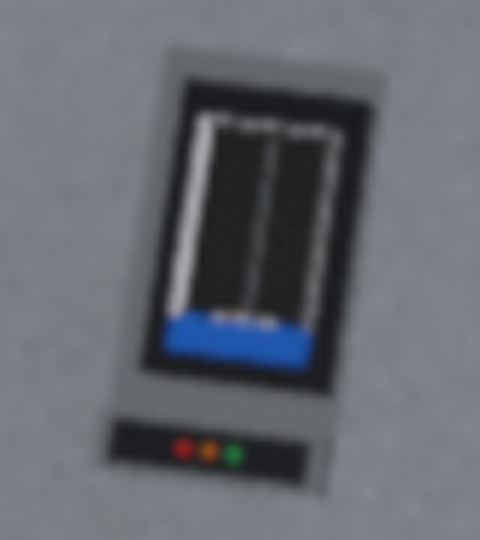

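```bash
python3 - <<'E'
from h import *
s=bot.read_state();M=R.from_quat(s["orientation"]).as_matrix();print(M.round(3))
y=M[:,1];print("jaw yaw",np.degrees(np.arctan2(y[1],y[0])))
print(np.array(bot.read_camera("wrist")["hand_eye"]).round(3))
d=dict(np.load("top0.npz"))
# corners of the charger crop (x/6+225,y/6+165), base top height?
def q(x,y,z): return px(d,225+x/6-.42,165+y/6-.42,z).round(1)
print("cup rim",[q(*p,28) for p in [(188,82),(372,104),(330,392),(145,368)]])
print("base",[q(*p,10) for p in [(170,48),(385,72),(322,494),(100,462)]])
print("lip",[q(*p,28) for p in [(167,312),(312,328),(307,368),(163,355)]])
P=cloud(d)
for v in range(172,250,4): print(v,P[v,[240,246,252,258,262,266,270,276,282,288],2].round(0))
E
```

```text
[[-0.     0.261  0.965]
 [-0.001  0.965 -0.261]
 [-1.    -0.001 -0.   ]]
jaw yaw 74.88916762093237
[[-1.0000e-03 -2.3800e-01  9.7100e-01 -2.0666e+02]
 [ 1.0000e+00  1.0000e-03  1.0000e-03 -6.3600e-01]
 [-1.0000e-03  9.7100e-01  2.3800e-01 -6.6229e+01]
 [ 0.0000e+00  0.0000e+00  0.0000e+00  1.0000e+00]]
cup rim [array([620.3, 217.5,  28. ]), array([612.2, 142.7,  28. ]), array([495.9, 155.7,  28. ]), array([504.3, 229.5,  28. ])]
base [array([638.3, 229.1,  10. ]), array([629.3, 139.7,  10. ]), array([456.4, 159.8,  10. ]), array([467.8, 249.5,  10. ])]
lip [array([526.7, 221.8,  28. ]), array([521.2, 163.7,  28. ]), array([505.3, 165.2,  28. ]), array([509.6, 222.6,  28. ])]
172 [ 0. -1. -1. -2.  1. -2. -2.  2.  1. -3.]
176 [-1.  2. 10.  6.  6.  9.  8.  6. 10.  6.]
180 [-0.  0. 11. 27. 27. 29. 27. 26.  9.  9.]
184 [ 1. -1.  8. 28. 27. 26. 27. 26. 26.  8.]
188 [ -0.  -1.   7. 946.  16.  15.  14.  14.  27.  -1.]
192 [ 2. -0.  9. 24. 16. 15. 15. 17. 25.  1.]
196 [-0.  3.  8. 22. 18. 14. 18. 17. 24.  1.]
200 [-2.  0. 27. 19. 16. 13. 18. 17. 26. -2.]
204 [-0.  0. 26. 13. 15. 15. 17. 16. 26. -1.]
208 [-1. -2. 26. 15. 18. 18. 16. 17. 30. -1.]
212 [-1. -2. 26. 14. 13. 15. 15. 14. 26. -4.]
216 [ 1.  6. 27. 17. 16. 15. 16. 25. 15. -2.]
220 [-0. 12. 28. 29. 26. 29. 27. 28.  6. -2.]
224 [-1.  9. 29. 27. 30. 27. 29. 25.  8. -3.]
228 [-2. 10. 11.  8. 16. 25. 27. 28. -1. -4.]
232 [-0.  5. 11.  6.  8.  8.  8.  6. -1. -5.]
236 [-1. 22. 22. 25. 25. 23. 21.  7.  2.  4.]
240 [-4. 26. 23. 25. 24. 23. 26. 24. -2. -1.]
244 [ 3.  1. -1. 24. 22. 23. 23. 20. -0. -0.]
248 [ 0. -1.  1. -0.  2.  2. -2. -2. -3. -0.]
```

Call:
{"api": "play_rows", "payload": {
  "deltas": [
    {"slide": [3.5, -2, 0]},
    {"slide": [7, -5, 0]},
    {"slide": [11, -9, 0]},
    {"slide": [15, -13, 0]},
    {"slide": [19, -17, 0]}
  ]
}}

```text
$.deltas[0]: bad value
```

Call:
{"api": "play_rows", "payload": {
  "deltas": [
    {"slide": [1.5, -3.8, 0], "twist": [0, 0, 4]},
    {"slide": [3, -7.6, 0], "twist": [0, 0, 8]},
    {"slide": [4.5, -11.4, 0], "twist": [0, 0, 12]},
    {"slide": [6, -15.2, 0], "twist": [0, 0, 16]},
    {"slide": [7, -19, 0], "twist": [0, 0, 20]}
  ]
}}

```text
time: 0.62
position: [233.5, 411.4, 178.6]
orientation: [-0.032, 0.706, 0.031, 0.707]
contact_force: [2.2, -0.3, -0.0]
grip_width: 91.4
```

Call:
{"api": "play_rows", "payload": {
  "deltas": [
    {"slide": [0, -4, 0], "twist": [0, 0, 4]},
    {"slide": [0, -8, 0], "twist": [0, 0, 8]},
    {"slide": [0, -12, 0], "twist": [0, 0, 12]},
    {"slide": [0, -16, 0], "twist": [0, 0, 15]},
    {"slide": [0, -20, 0], "twist": [0, 0, 18]}
  ]
}}

```text
time: 1.03
position: [232.8, 209.8, 178.5]
orientation: [-0.143, 0.692, 0.143, 0.693]
contact_force: [1.7, 0.2, -0.2]
grip_width: 91.2
```

Call:
{"api": "play_rows", "payload": {
  "deltas": [
    {"slide": [3.5, -2, 0], "twist": [0, 0, 0]},
    {"slide": [6.5, -5, 0], "twist": [0, 0, 0]},
    {"slide": [9, -8.3, 0], "twist": [0, 0, 0]},
    {"slide": [11, -12, 0], "twist": [0, 0, 0]},
    {"slide": [12.5, -15.8, 0], "twist": [0, 0, 0]}
  ]
}}

```text
time: 1.45
position: [356.8, 55.9, 178.7]
orientation: [-0.143, 0.692, 0.143, 0.693]
contact_force: [0.8, 1.6, -0.1]
grip_width: 91.2
```

Call:
{"api": "play_rows", "payload": {
  "deltas": [
    {"slide": [1.2, -3.9, 0], "twist": [0, 0, 0]},
    {"slide": [2.4, -7.8, 0], "twist": [0, 0, 0]},
    {"slide": [3.6, -11.7, 0], "twist": [0, 0, 0]},
    {"slide": [4.8, -15.6, 0], "twist": [0, 0, 0]},
    {"slide": [6, -19.5, 0], "twist": [0, 0, 0]}
  ]
}}

```text
time: 1.87
position: [416.8, -141.5, 178.8]
orientation: [-0.143, 0.692, 0.142, 0.693]
contact_force: [2.0, 0.0, -0.4]
grip_width: 91.3
```

Call:
{"api": "play_rows", "payload": {
  "deltas": [
    {"slide": [0.8, -3.9, -0.5], "twist": [0, 0, 0]},
    {"slide": [1.6, -7.8, -1], "twist": [0, 0, 0]},
    {"slide": [2.4, -11.7, -2], "twist": [0, 0, 0]},
    {"slide": [2.8, -15, -3], "twist": [0, 0, 0]},
    {"slide": [2.8, -16.4, -3], "twist": [0, 0, 0]}
  ]
}}

```text
time: 2.28
position: [444.8, -309.1, 146.9]
orientation: [-0.142, 0.692, 0.142, 0.693]
contact_force: [-0.8, 0.7, 0.2]
grip_width: 91.0
```

```bash
python3 - <<'E'
from h import *
st();c=cam("wrist");save(c,"w1")
E
```

```text
time 2.2833
joint_pos [-7.1810e-01  4.1210e-01  1.5939e+00  7.0000e-04  1.1345e+00 -2.6934e+00]
position [ 444.7537 -309.1286  146.9258]
orientation [-0.1421  0.6923  0.1418  0.6931]
contact_force [-0.8155  0.708   0.1914]
torque [ 0.0622  0.0899 -0.0538]
grip_width 91.0034
```

View pics/w1.png

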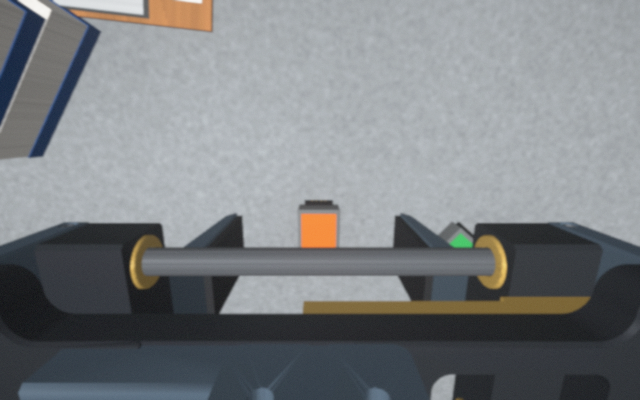

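The orange pack's nose (black, (319,203)) points at the robot, but the bar hides the rest. I'll move forward past the pack.

Call:
{"api": "play_rows", "payload": {
  "deltas": [
    {"slide": [3.3, 1.4, 0], "twist": [0, 0, 0]},
    {"slide": [6.6, 2.8, 0], "twist": [0, 0, 0]},
    {"slide": [9.7, 4.1, 0], "twist": [0, 0, 0]},
    {"slide": [9.7, 4.1, 0], "twist": [0, 0, 0]}
  ]
}}

```text
time: 2.67
position: [546.2, -266.0, 147.9]
orientation: [-0.143, 0.691, 0.142, 0.694]
contact_force: [-1.1, 0.6, -0.6]
grip_width: 91.1
```

```bash
python3 - <<'E'
from h import *
st();c=cam("wrist");save(c,"w2")
i=c["img"];cv2.imwrite("pics/w2z.png",cv2.resize(i[60:220,240:400],None,fx=3.7,fy=3.7,interpolation=cv2.INTER_CUBIC))
P=cloud(c)
for v in range(95,215,8): print(v,P[v,[285,295,300,305,310,319,328,333,338,343,353],2].round(0))
hsv=cv2.cvtColor(i,cv2.COLOR_BGR2HSV)
m=((hsv[...,0]<20)&(hsv[...,1]>150)&(hsv[...,2]>90)).astype(np.uint8);m[:,:240]=0;m[:,400:]=0;m[:60]=0;m[225:]=0
k=max(cv2.findContours(m,0,2)[0],key=cv2.contourArea);r=cv2.minAreaRect(k);b=cv2.boxPoints(r)
w=np.array([px(c,u,v,26) for u,v in b]);print(r,w.round(1).tolist(),w.mean(0))
for j in range(4):
  e=w[(j+1)%4]-w[j];print(np.linalg.norm(e),np.degrees(np.arctan2(e[1],e[0])))
E
```

```text
time 2.6667
joint_pos [-5.5240e-01  4.9740e-01  1.4328e+00  1.6000e-03  1.2078e+00 -2.5300e+00]
position [ 546.2005 -265.966   147.9444]
orientation [-0.1431  0.6913  0.1422  0.6939]
contact_force [-1.0976  0.5943 -0.6405]
torque [0.0641 0.022  0.0411]
grip_width 91.1212
95 [ 0.  1.  1.  2.  1. -1.  1.  0.  0.  0.  1.]
103 [ 2.  2.  1.  0.  1.  1.  1.  2.  0. -0.  2.]
111 [-0.  2. 27. 28. 27. 26. 27. 28. 27.  3.  0.]
119 [ 1.  1. 27. 29. 27. 27. 28. 28. 28.  1.  2.]
127 [ 1.  1. 28. 27. 30. 27. 27. 28. 26.  0.  2.]
135 [ 1.  2. 27. 28. 27. 28. 29. 28. 28.  1.  1.]
143 [ 0.  2. 27. 27. 26. 25. 27. 28. 29.  0.  1.]
151 [ 2.  2. 26. 27. 29. 27. 28. 29. 28.  1.  2.]
159 [-0.  0. 28. 27. 28. 27. 27. 28. 25.  1.  1.]
167 [ 1.  1. 28. 29. 29. 27. 28. 27. 26.  1.  0.]
175 [ 2.  1. 28. 28. 27. 27. 27. 27. 27.  1.  1.]
183 [2. 1. 1. 2. 1. 1. 2. 1. 1. 1. 2.]
191 [1. 3. 2. 2. 2. 1. 2. 1. 2. 2. 1.]
199 [1. 0. 2. 1. 1. 1. 1. 1. 1. 2. 1.]
207 [2. 1. 2. 2. 1. 1. 1. 0. 1. 2. 1.]
((319.5, 144.0), (60.0, 35.0), 90.0) [[478.5, -314.5, 26.0], [463.7, -280.4, 26.0], [522.3, -254.0, 26.0], [537.8, -289.9, 26.0]] [ 500.57938109 -284.70610995   26.        ]
37.20606619948256 113.32884303402658
64.24637354427898 24.21458798980791
39.0333829833761 -66.64679647166655
64.26070682422298 -157.41492477356846
```

View pics/w2z.png

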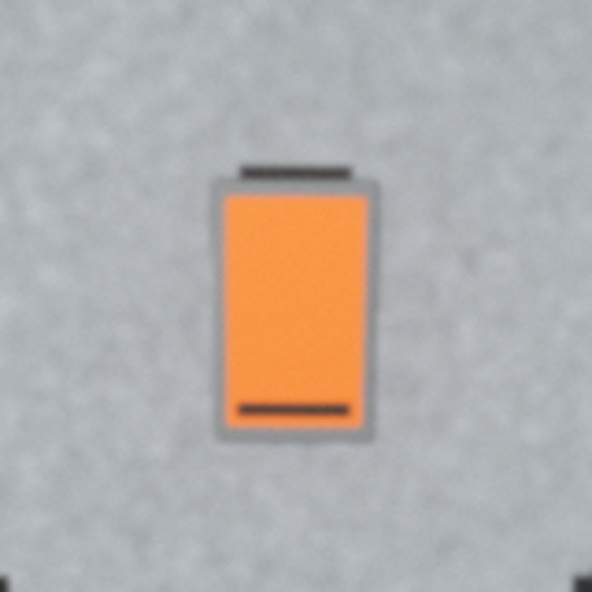

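```bash
python3 - <<'E'
from h import *
d=dict(np.load("w2.npz"));T=d["T"]
f=lambda x,y:px(d,240+x/3.7-.36,60+y/3.7-.36,26.)
A=f(296,178);B=f(296,438);print(A,B,np.linalg.norm(B-A),"ctr",(A+B)/2)
L=f(216,300);Rr=f(376,300);print(np.linalg.norm(L-Rr))
M=R.from_quat(bot.read_state()["orientation"]).as_matrix();print(M.round(4))
c=(A+B)/2;ax=M[:,2];ax[2]=0;print("axis",ax,"grip pt +8",c+8*ax,np.degrees(np.arctan2(ax[1],ax[0])))
E
```

```text
[ 465.21046549 -299.84756017   26.        ] [ 534.15439375 -270.00362136   26.        ] 75.12606690141503 ctr [ 499.68242962 -284.92559076   26.        ]
46.9475922254702
[[ 2.200e-03 -3.956e-01  9.184e-01]
 [-6.000e-04  9.184e-01  3.956e-01]
 [-1.000e+00 -1.400e-03  1.800e-03]]
axis [0.91841821 0.39560699 0.        ] grip pt +8 [ 507.02977528 -281.76073481   26.        ] 23.303874408794286
```

Call:
{"api": "play_rows", "payload": {
  "deltas": [
    {"slide": [-3, -1.2, -2], "twist": [0, 0, 0]},
    {"slide": [-3.92, -1.58, -5], "twist": [0, 0, 0]},
    {"slide": [-3.92, -1.58, -8.5], "twist": [0, 0, 0]},
    {"slide": [-3.92, -1.58, -11], "twist": [0, 0, 0]},
    {"slide": [-3.92, -1.58, -12], "twist": [0, 0, 0]}
  ]
}}

```text
time: 3.13
position: [502.1, -281.0, 25.0]
orientation: [-0.142, 0.693, 0.143, 0.692]
contact_force: [-1.2, 0.6, -1.0]
grip_width: 91.1
```

Call:
{"api": "play_rows", "payload": {
  "deltas": [
    {"slide": [0.3, -0.1, -0.6], "twist": [0, 0, 0]},
    {"slide": [0.49, -0.1, -1.05], "twist": [0, 0, 0]},
    {"slide": [0.49, -0.1, -1.05], "twist": [0, 0, 0]},
    {"slide": [0.49, -0.1, -1.05], "twist": [0, 0, 0]}
  ]
}}

```text
time: 3.47
position: [507.8, -282.4, 15.6]
orientation: [-0.142, 0.693, 0.143, 0.692]
contact_force: [-0.7, -0.2, -0.4]
grip_width: 91.0
```

Call:
{"api": "play_rows", "payload": {
  "deltas": [
    {"slide": [0, 0, -0.1], "twist": [0, 0, 0]},
    {"slide": [0, 0, -0.1], "twist": [0, 0, 0]},
    {"slide": [0, 0, -0.1], "twist": [0, 0, 0]},
    {"slide": [0, 0, -0.1], "twist": [0, 0, 0]},
    {"slide": [0, 0, -0.1], "twist": [0, 0, 0]}
  ],
  "fingers": 0.3,
  "newtons": 35
}}

```text
time: 3.88
position: [507.9, -282.4, 14.9]
orientation: [-0.142, 0.693, 0.143, 0.693]
contact_force: [0.4, -0.2, 0.1]
grip_width: 60.9
```

Call:
{"api": "play_rows", "payload": {
  "deltas": [
    {"slide": [0, 0, 0], "twist": [0, 0, 0]},
    {"slide": [0, 0, 0], "twist": [0, 0, 0]},
    {"slide": [0, 0, 0], "twist": [0, 0, 0]},
    {"slide": [0, 0, 0], "twist": [0, 0, 0]},
    {"slide": [0, 0, 0], "twist": [0, 0, 0]}
  ],
  "fingers": 0.3
}}

```text
time: 4.3
position: [507.8, -282.4, 14.8]
orientation: [-0.142, 0.693, 0.143, 0.693]
contact_force: [-0.1, 0.6, 0.3]
grip_width: 28.3
```

The opening reads 28 mm, so the pack is not between the pads. I'll look before doing anything else.

```bash
python3 - <<'E'
from h import *
st()
for n in ("wrist","top","scene"):
    c=cam(n);save(c,n+"3")
i=cv2.imread("pics/top3.png");cv2.imwrite("pics/top3z.png",cv2.resize(i[180:300,380:520],None,fx=5,fy=5,interpolation=cv2.INTER_CUBIC))
i=cv2.imread("pics/scene3.png");cv2.imwrite("pics/scene3z.png",cv2.resize(i[60:200,180:340],None,fx=4.2,fy=4.2,interpolation=cv2.INTER_CUBIC))
E
```

```text
time 4.3
joint_pos [-6.1080e-01  6.3640e-01  1.6180e+00  9.0000e-04  8.8790e-01 -2.5887e+00]
position [ 507.7996 -282.4048   14.7949]
orientation [-0.1424  0.6926  0.1431  0.6925]
contact_force [-0.0985  0.6304  0.2815]
torque [0.0946 0.0302 0.0771]
grip_width 28.3451
```

View pics/wrist3.png

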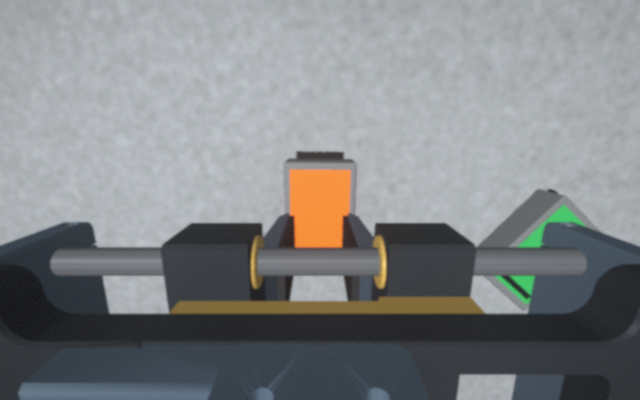

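View pics/top3z.png

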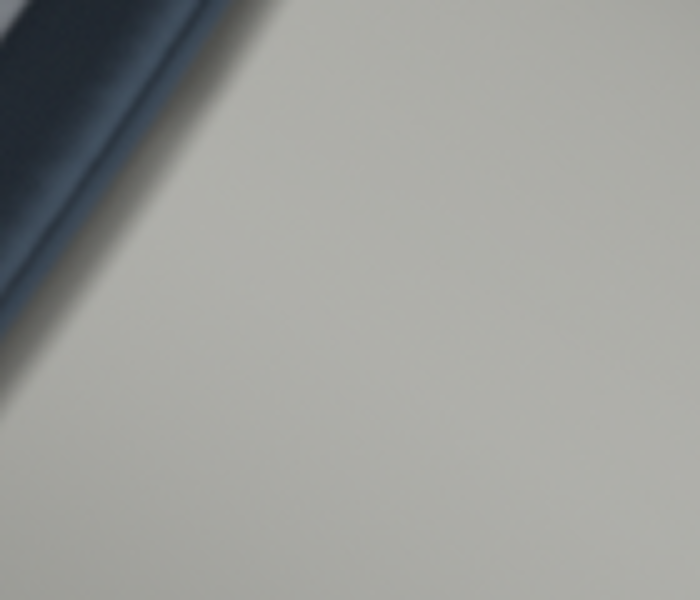

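View pics/scene3z.png

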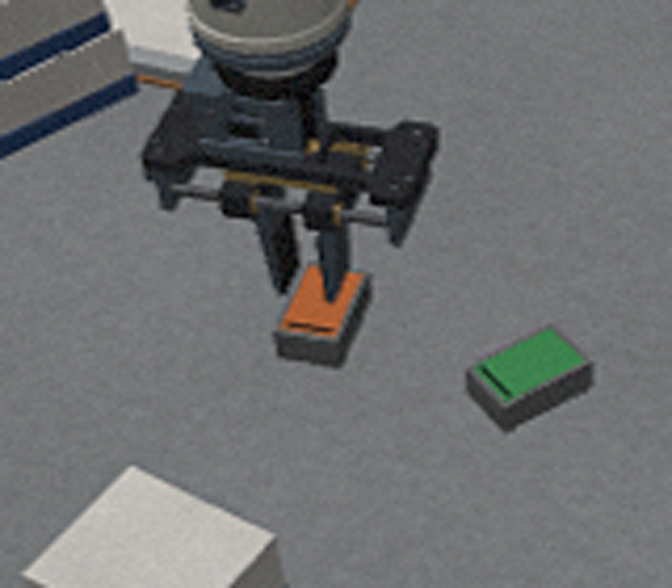

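```bash
python3 - <<'E'
from h import *
d=dict(np.load("scene3.npz"));P=cloud(d)
for (x,y) in [(335,298),(332,285),(335,270),(340,250),(285,288),(283,275),(278,250),(310,280),(300,310),(350,290),(355,275),(320,345),(300,345)]:
    u,v=180+x/4.2,60+y/4.2; print((x,y),P[int(v),int(u)].round(1))
w=dict(np.load("wrist3.npz"));Q=cloud(w)
for v in (165,180,200,215,225,235,242): print(v,[tuple(Q[v,u].round(0)) for u in (275,283,288,300,319,340,349,356,363)])
i=w["img"];cv2.imwrite("pics/wrist3z.png",cv2.resize(i[140:310,240:400],None,fx=3.5,fy=3.5,interpolation=cv2.INTER_CUBIC))
E
```

```text
(335, 298) [ 516.9 -254.1   58.8]
(332, 285) [ 516.8 -252.3   71.1]
(335, 270) [ 515.4 -252.1   81.5]
(340, 250) [ 507.2 -253.7   93.3]
(285, 288) [ 527.  -292.1   53.3]
(283, 275) [ 527.9 -288.7   67.3]
(278, 250) [ 526.5 -290.1   88. ]
(310, 280) [ 489.1 -307.    25.3]
(300, 310) [ 518.5 -288.2   29.4]
(350, 290) [ 479.3 -276.2   22.7]
(355, 275) [ 466.9 -282.4   26.4]
(320, 345) [ 530.4 -260.    18.2]
(300, 345) [ 537.1 -274.    15.4]
165 [(np.float64(484.0), np.float64(-328.0), np.float64(0.0)), (np.float64(481.0), np.float64(-323.0), np.float64(2.0)), (np.float64(476.0), np.float64(-318.0), np.float64(28.0)), (np.float64(473.0), np.float64(-311.0), np.float64(27.0)), (np.float64(468.0), np.float64(-299.0), np.float64(27.0)), (np.float64(462.0), np.float64(-287.0), np.float64(27.0)), (np.float64(460.0), np.float64(-281.0), np.float64(27.0)), (np.float64(458.0), np.float64(-277.0), np.float64(27.0)), (np.float64(458.0), np.float64(-268.0), np.float64(2.0))]
180 [(np.float64(494.0), np.float64(-324.0), np.float64(0.0)), (np.float64(492.0), np.float64(-319.0), np.float64(1.0)), (np.
[... 2379 characters left out ...]
487.0), np.float64(-275.0), np.float64(85.0)), (np.float64(484.0), np.float64(-274.0), np.float64(89.0)), (np.float64(483.0), np.float64(-271.0), np.float64(90.0))]
242 [(np.float64(499.0), np.float64(-307.0), np.float64(98.0)), (np.float64(499.0), np.float64(-304.0), np.float64(94.0)), (np.float64(500.0), np.float64(-302.0), np.float64(90.0)), (np.float64(522.0), np.float64(-290.0), np.float64(27.0)), (np.float64(517.0), np.float64(-278.0), np.float64(27.0)), (np.float64(511.0), np.float64(-265.0), np.float64(27.0)), (np.float64(489.0), np.float64(-275.0), np.float64(90.0)), (np.float64(486.0), np.float64(-273.0), np.float64(94.0)), (np.float64(484.0), np.float64(-272.0), np.float64(99.0))]
```

View pics/wrist3z.png

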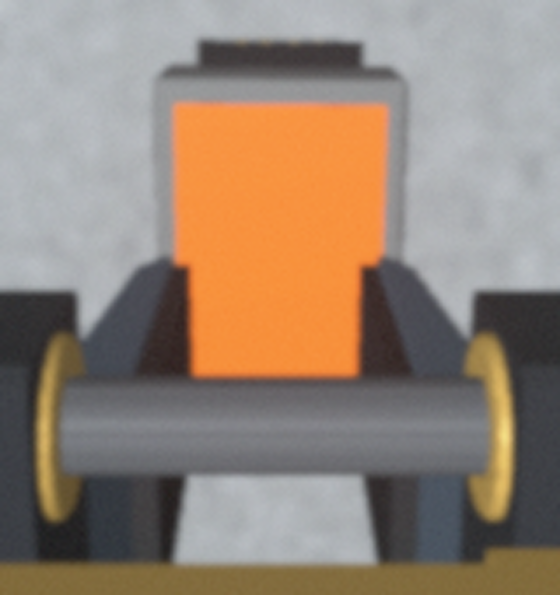

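```bash
python3 - <<'E'
from h import *
s=bot.read_state();M=R.from_quat(s["orientation"]).as_matrix();p=np.array(s["position"])
for n in ("scene3","wrist3"):
    d=dict(np.load(n+".npz"));P=(cloud(d)-p)@M   # tool coords
    m=(d["range_z"]>0)&(P[...,0]<-16)&(P[...,0]>-110)&(abs(P[...,1])<48)&(abs(P[...,2])<30)
    Q=P[m];print(n,len(Q))
    for a in range(-110,-10,6):
        q=Q[(Q[:,0]>=a)&(Q[:,0]<a+6)]
        if len(q):print(a,len(q),"y",np.percentile(q[:,1],[2,50,98]).round(0),"z",np.percentile(q[:,2],[2,98]).round(0))
E
```

```text
scene3 271
-110 10 y [-19. -16.  40.] z [-14.  19.]
-104 7 y [-24. -17. -15.] z [-8. 18.]
-98 22 y [-24. -15.  27.] z [-16.  19.]
-92 25 y [-24. -12.  28.] z [-5. 19.]
-86 26 y [-23. -13.  27.] z [-10.  22.]
-80 28 y [-24.  17.  27.] z [-15.  19.]
-74 27 y [-20. -12.  27.] z [-14.  19.]
-68 27 y [-22. -12.  26.] z [-16.  20.]
-62 27 y [-20.  17.  26.] z [-16.  20.]
-56 19 y [-21.  20.  25.] z [-16.  18.]
-50 23 y [-22. -13.  24.] z [-14.  19.]
-44 27 y [-18. -12.  24.] z [-15.  20.]
-38 3 y [-20. -13. -12.] z [-2. 14.]
wrist3 2701
-110 145 y [-18. -18.  17.] z [-14.  -3.]
-104 125 y [-18.  17.  18.] z [-11.   1.]
-98 217 y [-18.  14.  17.] z [-8.  5.]
-92 413 y [-22. -14.  21.] z [-18.   6.]
-86 312 y [-24. -14.  24.] z [-18.  10.]
-80 312 y [-25. -14.  25.] z [-18.  13.]
-74 261 y [-25.  14.  24.] z [-18.  15.]
-68 222 y [-24. -14.  24.] z [-18.  14.]
-62 209 y [-24.  14.  23.] z [-18.  15.]
-56 166 y [-23.  -0.  23.] z [-18.  15.]
-50 150 y [-23. -15.  22.] z [-18.  -4.]
-44 139 y [-22. -15.  21.] z [-18.  -1.]
-38 30 y [-20.  -0.  19.] z [-18.   3.]
```

```bash
python3 -c "
from h import *
print(bot.pinch_z, [a for a in dir(bot) if not a.startswith('_')])"
```

```text
18.8 ['MotionError', 'finish_job', 'pinch_z', 'read_camera', 'read_state']
```

Both depth cameras put the finger ends about 38 mm behind the reported TCP (≈ 2 × pinch_z). The fingers also closed above the 26 mm pack without touching it. So the reported TCP isn't at the fingertips. I'll open, lower in steps and check again.

Call:
{"api": "play_rows", "payload": {
  "deltas": [
    {"slide": [0, 0, 0], "twist": [0, 0, 0]},
    {"slide": [0, 0, 0], "twist": [0, 0, 0]},
    {"slide": [0, 0, 0], "twist": [0, 0, 0]},
    {"slide": [0, 0, 0], "twist": [0, 0, 0]},
    {"slide": [0, 0, 0], "twist": [0, 0, 0]}
  ],
  "fingers": 1
}}

```text
time: 4.87
position: [507.8, -282.4, 14.8]
orientation: [-0.142, 0.693, 0.143, 0.693]
contact_force: [0.5, -0.0, 0.4]
grip_width: 57.5
```

Call:
{"api": "play_rows", "payload": {
  "deltas": [
    {"slide": [0, 0, 0], "twist": [0, 0, 0]},
    {"slide": [0, 0, 0], "twist": [0, 0, 0]},
    {"slide": [0, 0, 0], "twist": [0, 0, 0]},
    {"slide": [-0.05, 0, -0.5], "twist": [0, 0, 0]},
    {"slide": [-0.05, 0, -0.5], "twist": [0, 0, 0]}
  ]
}}

```text
time: 5.28
position: [506.9, -282.2, 9.0]
orientation: [-0.142, 0.693, 0.143, 0.692]
contact_force: [-0.6, 0.0, 0.3]
grip_width: 90.2
```

Call:
{"api": "play_rows", "payload": {
  "deltas": [
    {"slide": [0, 0, -0.5], "twist": [0, 0, 0]},
    {"slide": [0, 0, -1], "twist": [0, 0, 0]},
    {"slide": [0, 0, -1.5], "twist": [0, 0, 0]},
    {"slide": [0, 0, -1.8], "twist": [0, 0, 0]},
    {"slide": [0, 0, -1.8], "twist": [0, 0, 0]}
  ]
}}

```text
time: 5.7
position: [506.5, -281.9, -9.9]
orientation: [-0.142, 0.693, 0.144, 0.692]
contact_force: [-0.1, -0.0, -0.2]
grip_width: 91.2
```

```bash
python3 - <<'E'
from h import *
st()
s=bot.read_state();M=R.from_quat(s["orientation"]).as_matrix();p=np.array(s["position"])
for n in ("scene","wrist"):
    d=cam(n);save(d,n+"4");W=cloud(d);P=(W-p)@M
    m=(d["range_z"]>0)&(abs(P[...,1])>34)&(abs(P[...,1])<62)&(abs(P[...,2])<30)&(P[...,0]<-3-p[2]*0)&(W[...,2]>8)
    Q=P[m];print(n,len(Q),"tool x pct",np.percentile(Q[:,0],[90,95,98,99.5]).round(1),"world z",np.percentile(W[m][:,2],[.5,2,5]).round(1))
i=cv2.imread("pics/scene4.png");cv2.imwrite("pics/scene4z.png",cv2.resize(i[60:200,180:340],None,fx=4.2,fy=4.2,interpolation=cv2.INTER_CUBIC))
E
```

```text
time 5.7
joint_pos [-6.1140e-01  6.7310e-01  1.6342e+00  1.0000e-03  8.3710e-01 -2.5893e+00]
position [ 506.4793 -281.8899   -9.8737]
orientation [-0.1418  0.6931  0.1436  0.692 ]
contact_force [-0.101  -0.0195 -0.1701]
torque [ 0.0411  0.0282 -0.0065]
grip_width 91.1742
scene 1017 tool x pct [-64.7 -50.  -42.7 -37.7] world z [27.9 32.9 40. ]
wrist 37908 tool x pct [-92.1 -72.4 -54.3 -41.2] world z [31.3 44.4 62.5]
```

View pics/scene4z.png

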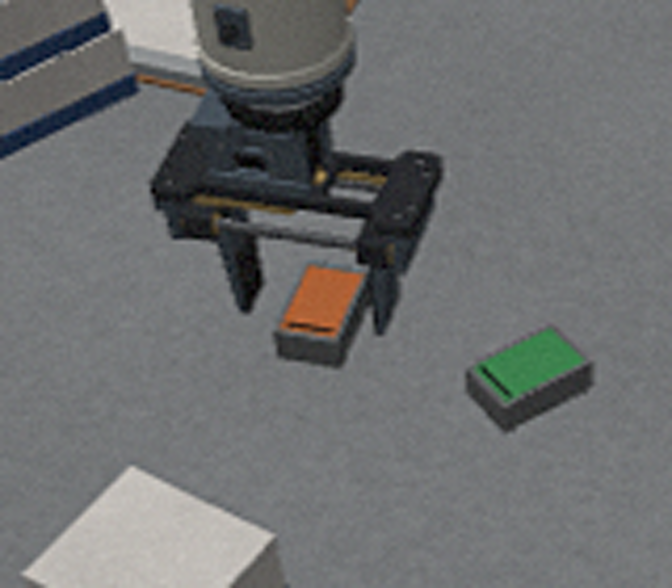

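View pics/wrist4.png

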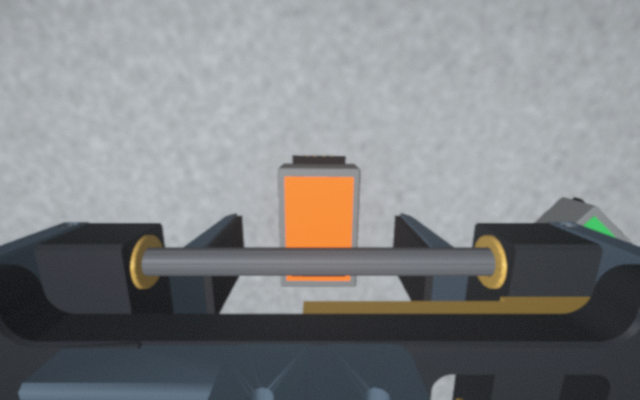

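The scene view shows the fingertips still about level with the pack's top (≈28 mm) at reported z = -10, which confirms a 37.6 mm offset. I'll lower 13 mm more and close.

Call:
{"api": "play_rows", "payload": {
  "deltas": [
    {"slide": [0, 0, -0.6], "twist": [0, 0, 0]},
    {"slide": [0, 0, -1.2], "twist": [0, 0, 0]},
    {"slide": [0.05, 0, -1.3], "twist": [0, 0, 0]},
    {"slide": [0.05, 0, -1.3], "twist": [0, 0, 0]},
    {"slide": [0.05, 0, -1.3], "twist": [0, 0, 0]}
  ]
}}

```text
time: 6.22
position: [507.3, -282.1, -22.3]
orientation: [-0.142, 0.693, 0.143, 0.692]
contact_force: [0.3, -0.6, 0.2]
grip_width: 91.2
```

Call:
{"api": "play_rows", "payload": {
  "deltas": [
    {"slide": [0, 0, 0], "twist": [0, 0, 0]},
    {"slide": [0, 0, 0], "twist": [0, 0, 0]},
    {"slide": [0, 0, 0], "twist": [0, 0, 0]},
    {"slide": [0, 0, 0], "twist": [0, 0, 0]},
    {"slide": [0, 0, 0], "twist": [0, 0, 0]}
  ],
  "fingers": 0.35,
  "newtons": 35
}}

```text
time: 6.63
position: [507.3, -282.1, -22.2]
orientation: [-0.142, 0.693, 0.143, 0.692]
contact_force: [0.4, 0.5, 0.1]
grip_width: 60.4
```

Call:
{"api": "play_rows", "payload": {
  "deltas": [
    {"slide": [0, 0, 0], "twist": [0, 0, 0]},
    {"slide": [0, 0, 0], "twist": [0, 0, 0]},
    {"slide": [0, 0, 0], "twist": [0, 0, 0]},
    {"slide": [0, 0, 0], "twist": [0, 0, 0]},
    {"slide": [0, 0, 0], "twist": [0, 0, 0]}
  ]
}}

```text
time: 7.05
position: [507.3, -282.1, -22.1]
orientation: [-0.142, 0.693, 0.143, 0.692]
contact_force: [-0.3, 0.2, 2.0]
grip_width: 47.6
```

Gripped at 47.6 mm. I'll lift and carry it to a viewing pose beyond the charger.

Call:
{"api": "play_rows", "payload": {
  "deltas": [
    {"slide": [0, 0, 1], "twist": [0, 0, 0]},
    {"slide": [0, 0, 4], "twist": [0, 0, 0]},
    {"slide": [0, 0, 8], "twist": [0, 0, 0]},
    {"slide": [0, 1, 11.5], "twist": [0, 0, 0]},
    {"slide": [0.5, 4, 12.2], "twist": [0, 0, 0]}
  ]
}}

```text
time: 7.47
position: [514.7, -246.0, 105.9]
orientation: [-0.144, 0.691, 0.14, 0.694]
contact_force: [1.9, -0.9, -1.3]
grip_width: 47.9
```

Call:
{"api": "play_rows", "payload": {
  "deltas": [
    {"slide": [1, 3.8, 0], "twist": [0, 0, -3]},
    {"slide": [2, 7.6, 0], "twist": [0, 0, -6]},
    {"slide": [3, 11.4, 0], "twist": [0, 0, -9]},
    {"slide": [4, 15.2, 0], "twist": [0, 0, -12]},
    {"slide": [5, 19, 0], "twist": [0, 0, -15]}
  ]
}}

```text
time: 7.88
position: [564.7, -54.1, 106.7]
orientation: [-0.051, 0.704, 0.047, 0.707]
contact_force: [1.3, -1.1, -2.2]
grip_width: 47.4
```

Call:
{"api": "play_rows", "payload": {
  "deltas": [
    {"slide": [1.5, 3.8, 0], "twist": [0, 0, -3]},
    {"slide": [3, 7.6, 0], "twist": [0, 0, -6]},
    {"slide": [4.5, 11.4, 0], "twist": [0, 0, -9]},
    {"slide": [6, 15.2, 0], "twist": [0, 0, -12]},
    {"slide": [7.5, 19, 0], "twist": [0, 0, -15]}
  ]
}}

```text
time: 8.3
position: [639.9, 138.0, 107.4]
orientation: [0.042, 0.704, -0.046, 0.707]
contact_force: [0.9, -1.7, -2.3]
grip_width: 47.7
```

Call:
{"api": "play_rows", "payload": {
  "deltas": [
    {"slide": [1.1, 2, -0.7], "twist": [0, 0, 0]},
    {"slide": [2.1, 3.7, -0.7], "twist": [0, 0, 0]},
    {"slide": [2.1, 3.7, -0.7], "twist": [0, 0, 0]},
    {"slide": [2.1, 3.7, -0.7], "twist": [0, 0, 0]}
  ]
}}

```text
time: 8.63
position: [660.7, 175.7, 100.5]
orientation: [0.041, 0.704, -0.046, 0.707]
contact_force: [-0.2, -0.1, -1.9]
grip_width: 47.8
```

```bash
python3 - <<'E'
from h import *
st();c=cam("wrist");save(c,"w5")
i=c["img"];cv2.imwrite("pics/w5z.png",cv2.resize(i[0:200,215:425],None,fx=3,fy=3,interpolation=cv2.INTER_CUBIC))
E
```

```text
time 8.6333
joint_pos [ 0.1766  0.6492  1.2758 -0.0075  1.2144 -1.2682]
position [660.7142 175.7242 100.5254]
orientation [ 0.0413  0.7044 -0.0458  0.7071]
contact_force [-0.2374 -0.1483 -1.8622]
torque [-0.0633 -0.032  -0.0267]
grip_width 47.8155
```

View pics/w5.png

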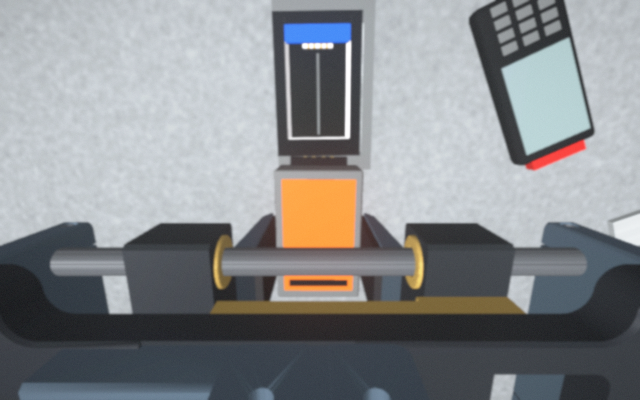

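View pics/w5z.png

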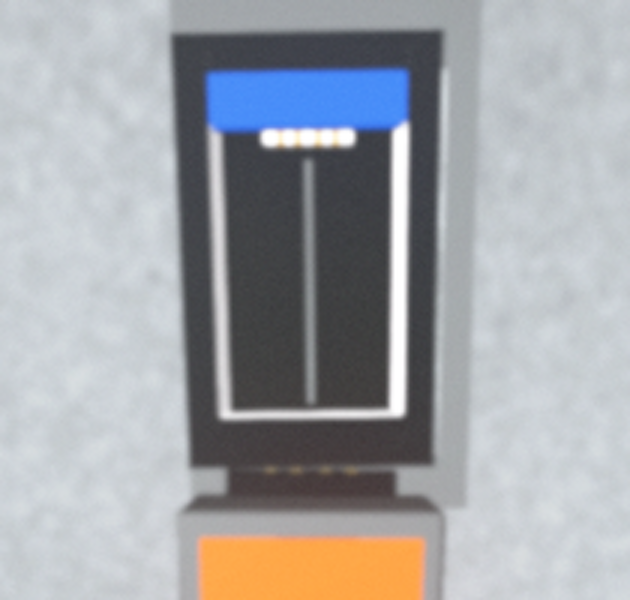

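```bash
cat > m5.py <<'E'
from h import *
d=dict(np.load("w5.npz"));P=cloud(d)
f=lambda x,y,z:px(d,215+x/3-.33,0+y/3-.33,z)
for n,x,y in [("lip",308,100),("floor",270,280),("rimL",195,280),("rimR",420,300),("base",450,300),("table",520,300),("heelrim",310,440)]:
    u,v=int(215+x/3),int(y/3);w=P[v-2:v+3,u-2:u+3].reshape(-1,3);print(n,np.median(w,0).round(1))
print("cup corners");C=[f(*p,28) for p in [(172,36),(443,31),(434,465),(191,467)]];print(np.array(C).round(1),np.mean(C,0).round(1))
L1,L2=f(219,131,28),f(393,131,28)
lead=[f(207,72,28),f(408,70,28),f(405,418,28),f(219,418,28)];print("outer leadin/lip",np.array(lead).round(1))
def ang(a,b): e=b-a;return np.degrees(np.arctan2(e[1],e[0])).round(2),np.linalg.norm(e).round(1)
print("yaw cup L",ang(C[3],C[0]),"R",ang(C[2],C[1]),"back",ang(C[1],C[0]),"front",ang(C[2],C[3]))
print("lead L",ang(lead[3],lead[0]),"R",ang(lead[2],lead[1]))
print("lead heel width (56)",ang(lead[2],lead[3]))
H=(lead[2]+lead[3])/2; L=f(308,131,28); print("lip-heel (80)",ang(L,H),L,H)
a=np.radians(-6.8);ex=np.array([np.cos(a),np.sin(a)])
print("centre from lip",L[:2]+39.25*ex,"from heel",H[:2]-40.75*ex, "nose seam ctr")
M=d["T"]
s=bot.read_state();Mt=R.from_quat(s["orientation"]).as_matrix();print("tool z yaw",np.degrees(np.arctan2(Mt[1,2],Mt[0,2])),Mt.round(4).tolist())
E
python3 m5.py
```

```text
lip [517.  191.7  29.1]
floor [561.8 174.9  16.6]
rimL [560.4 153.3  29.3]
rimR [574.5 218.5  29.3]
base [574.3 230.4   9.7]
table [576.4 253.8   1.1]
heelrim [610.4 181.   28.8]
cup corners
[[495.9 156.3  28. ]
 [504.1 231.4  28. ]
 [623.  218.3  28. ]
 [614.5 143.2  28. ]] [559.4 187.3  28. ]
outer leadin/lip [[506.  164.7  28. ]
 [512.5 220.8  28. ]
 [607.7 210.7  28. ]
 [600.7 154.   28. ]]
yaw cup L (np.float64(173.68), np.float64(119.3)) R (np.float64(173.72), np.float64(119.7)) back (np.float64(-96.18), np.float64(75.5)) front (np.float64(-96.51), np.float64(75.6))
lead L (np.float64(173.6), np.float64(95.3)) R (np.float64(173.96), np.float64(95.7))
lead heel width (56) (np.float64(-97.0), np.float64(57.1))
lip-heel (80) (np.float64(-6.18), np.float64(80.2)) [524.52889881 191.00902096  28.        ] [604.22098944 182.38179681  28.        ]
centre from lip [563.502795   186.36166521] from heel [563.75764499 187.20675851] nose seam ctr
tool z yaw -7.124070528519154 [[0.0032, 0.124, 0.9923], [-0.0066, 0.9923, -0.124], [-1.0, -0.0062, 0.004]]
```

```bash
python3 - <<'E'
from h import *
d=dict(np.load("w5.npz"));H=np.linalg.inv(d["hand_eye"])
def pr(p):
    q=H@np.array([*p,1]);return (d["fx"]*q[0]/q[2]+d["cx"],d["fy"]*q[1]/q[2]+d["cy"])
for n,p in [("nose tip L",(-28.1,-17,-51.1)),("nose tip R",(-28.1,17,-51.1)),("body top frontL",(-48.1,-24,-46.1)),("R",(-48.1,24,-46.1)),("heel top L",(-48.1,-24,29.9)),("heel R",(-48.1,24,29.9))]:
    u,v=pr(p);print(n,round(u,1),round(v,1),"crop",round((u+.33-215)*3,0),round((v+.33)*3,0))
i=d["img"];cv2.imwrite("pics/w5n.png",cv2.resize(i[145:305,260:380],None,fx=5,fy=3.7,interpolation=cv2.INTER_CUBIC))
E
```

```text
nose tip L 290.4 155.0 crop 227.0 466.0
nose tip R 347.4 155.1 crop 398.0 466.0
body top frontL 274.2 167.6 crop 179.0 504.0
R 363.8 167.7 crop 447.0 504.0
heel top L 278.5 294.9 crop 192.0 886.0
heel R 359.0 294.9 crop 433.0 886.0
```

View pics/w5n.png

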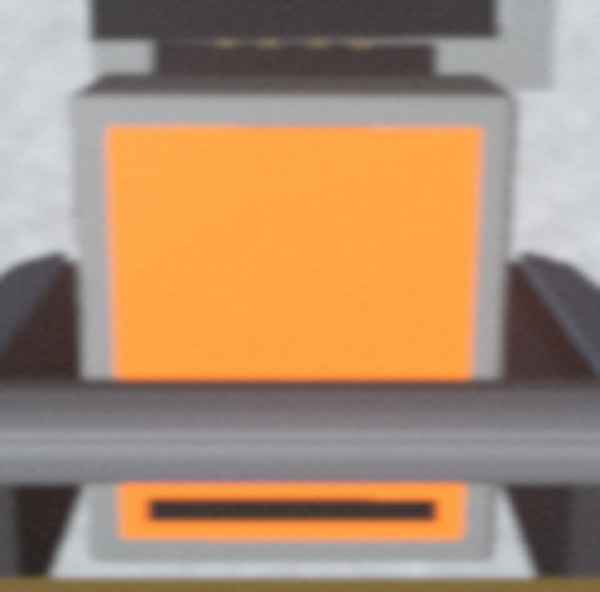

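```bash
cat > g.py <<'E'
from h import *
import sys
YAW=-6.35; C=np.array([563.6,186.9,16.0]); ZC=-7.6; XC=-22.1
Rc=R.from_euler("z",YAW,degrees=True)
Mg=R.from_quat([-0.1424,0.6926,0.1431,0.6925]).as_matrix()
ax=Mg[:,2];yg=np.arctan2(ax[1],ax[0])
Rtp=Mg.T@R.from_euler("z",yg).as_matrix()   # pack in tool
ptp=np.array([XC,0,ZC])
def target(x,y,z,th):
    Rp=(Rc*R.from_euler("y",-th,degrees=True)).as_matrix()
    tip=C+Rc.apply([x,y,z]); pc=tip-Rp@np.array([-43,0,0])
    Mt=Rp@Rtp.T; return pc-Mt@ptp,Mt
def now():
    s=bot.read_state();M=R.from_quat(s["orientation"]).as_matrix();p=np.array(s["position"])
    Rp=M@Rtp;tip=p+M@ptp+Rp@np.array([-43,0,0]);heel=p+M@ptp+Rp@np.array([38,0,0])
    e=(Rc.inv()*R.from_matrix(Rp)).as_euler("ZXY",degrees=True)
    print("t",round(s["time"],2),"nose",Rc.inv().apply(tip-C).round(2),"heel",Rc.inv().apply(heel-C).round(2),"yaw,roll,tilt",e.round(2)*[1,1,-1],"F(ch)",Rc.inv().apply(s["contact_force"]).round(1),"T",Rc.inv().apply(s["torque"]).round(2),"w",round(s["grip_width"],1))
def go(x,y,z,th):
    s=bot.read_state();p,M=target(x,y,z,th)
    print("slide cm",((p-s["position"])/10).round(2),"twist",np.degrees((R.from_matrix(M)*R.from_quat(s["orientation"]).inv()).as_rotvec()).round(2))
if __name__=="__main__":
    now()
    a=list(map(float,sys.argv[1:]))
    for k in range(0,len(a),4): go(*a[k:k+4])
E
python3 g.py -32 0 50 13  -32 0 20 13
```

```text
t 8.68 nose [ 46.9   -0.5  106.48] heel [127.89  -1.59 106.8 ] yaw,roll,tilt [-0.78 -0.41  0.22] F(ch) [ 0.8 -0.  -2.5] T [-0.04  0.    0.02] w 47.8
slide cm [-7.47  0.97 -4.47] twist [ -1.09 -12.74   0.82]
slide cm [-7.47  0.97 -7.47] twist [ -1.09 -12.74   0.82]
```

Call:
{"api": "play_rows", "payload": {
  "deltas": [
    {"slide": [-3, 0.4, -1], "twist": [-0.4, -4, 0.3]},
    {"slide": [-6, 0.8, -2], "twist": [-0.8, -9, 0.6]},
    {"slide": [-7.47, 0.97, -3.5], "twist": [-1.09, -12.74, 0.82]},
    {"slide": [-7.47, 0.97, -4.47], "twist": [-1.09, -12.74, 0.82]},
    {"slide": [-7.47, 0.97, -4.47], "twist": [-1.09, -12.74, 0.82]}
  ]
}}

```text
time: 9.1
position: [580.6, 182.9, 53.9]
orientation: [0.034, 0.624, -0.044, 0.78]
contact_force: [0.5, -0.4, -2.5]
grip_width: 47.7
```

```bash
python3 g.py -32 0 20 13 -32 0 8 13; python3 - <<'E'
from h import *
c=cam("wrist");save(c,"w6")
c=cam("scene");save(c,"s6");i=c["img"];cv2.imwrite("pics/s6z.png",cv2.resize(i[120:270,330:450],None,fx=4,fy=4,interpolation=cv2.INTER_CUBIC))
E
```

```text
t 9.1 nose [-36.88  -2.14  48.4 ] heel [42.15 -2.07 66.16] yaw,roll,tilt [ 1.000e-02 -1.500e-01  1.267e+01] F(ch) [ 0.6 -0.4 -2.5] T [ 0.    0.21 -0.03] w 47.7
slide cm [ 0.51  0.16 -2.81] twist [ 0.11 -0.34 -0.01]
slide cm [ 0.51  0.16 -4.01] twist [ 0.11 -0.34 -0.01]
```

View pics/w6.png

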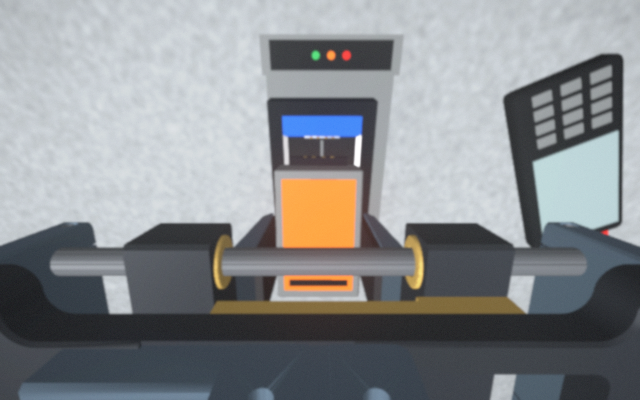

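View pics/s6z.png

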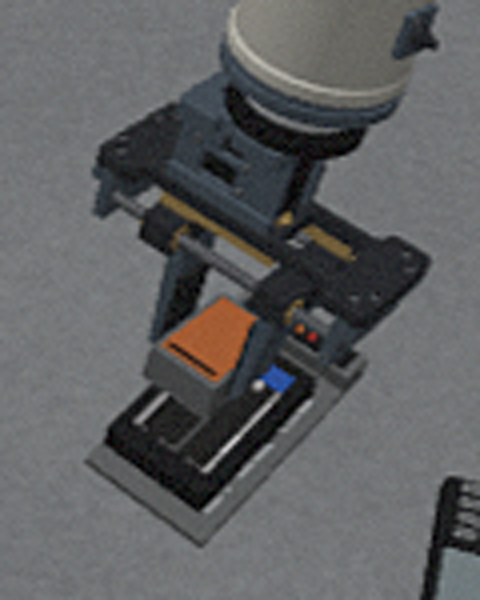

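Call:
{"api": "play_rows", "payload": {
  "deltas": [
    {"slide": [0.25, 0.1, -1], "twist": [0.1, -0.3, 0]},
    {"slide": [0.51, 0.16, -2], "twist": [0.1, -0.3, 0]},
    {"slide": [0.51, 0.16, -2.7], "twist": [0.1, -0.3, 0]},
    {"slide": [0.51, 0.16, -2.8], "twist": [0.1, -0.3, 0]},
    {"slide": [0.51, 0.16, -2.8], "twist": [0.1, -0.3, 0]}
  ]
}}

```text
time: 9.62
position: [591.9, 185.1, 28.3]
orientation: [0.036, 0.62, -0.043, 0.783]
contact_force: [-0.2, 0.5, -2.7]
grip_width: 47.7
```

```bash
python3 g.py -32 0 8 13 -32 0 3 13; python3 - <<'E'
from h import *
c=cam("wrist");save(c,"w7")
i=c["img"];cv2.imwrite("pics/w7z.png",cv2.resize(i[60:190,240:400],None,fx=4.5,fy=4.5,interpolation=cv2.INTER_CUBIC))
E
```

```text
t 9.62 nose [-25.96   1.4   22.17] heel [52.88  1.26 40.77] yaw,roll,tilt [-0.07  0.12 13.28] F(ch) [-0.2  0.5 -2.7] T [ 0.02  0.17 -0.02] w 47.7
slide cm [-0.62 -0.07 -1.44] twist [-0.09  0.29  0.07]
slide cm [-0.62 -0.07 -1.94] twist [-0.09  0.29  0.07]
```

View pics/w7z.png

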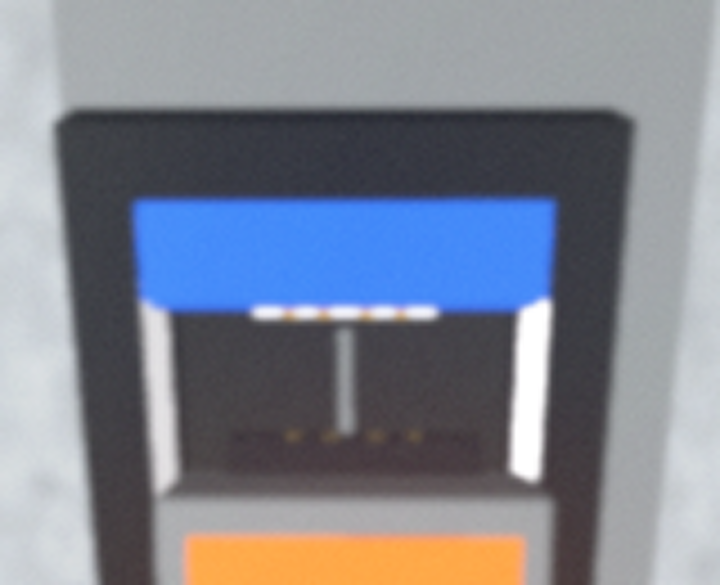

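```bash
python3 g.py -32 0 8 13 -32 0 3 13
```

```text
t 9.67 nose [-25.91   1.55  22.53] heel [52.92  1.42 41.16] yaw,roll,tilt [-0.06  0.13 13.3 ] F(ch) [ 0.  -0.5 -1. ] T [0.02 0.22 0.01] w 47.7
slide cm [-0.63 -0.08 -1.48] twist [-0.1   0.32  0.06]
slide cm [-0.63 -0.08 -1.98] twist [-0.1   0.32  0.06]
```

Call:
{"api": "play_rows", "payload": {
  "deltas": [
    {"slide": [-0.3, -0.05, -0.7], "twist": [-0.1, 0.3, 0.06]},
    {"slide": [-0.63, -0.1, -1.3], "twist": [-0.1, 0.3, 0.06]},
    {"slide": [-0.63, -0.1, -1.5], "twist": [-0.1, 0.3, 0.06]},
    {"slide": [-0.63, -0.1, -1.5], "twist": [-0.1, 0.3, 0.06]},
    {"slide": [-0.63, -0.1, -1.5], "twist": [-0.1, 0.3, 0.06]}
  ]
}}

```text
time: 10.08
position: [585.5, 184.3, 13.5]
orientation: [0.035, 0.622, -0.043, 0.781]
contact_force: [0.5, 0.1, -1.5]
grip_width: 47.5
```

```bash
python3 g.py -32 -0.3 3 13 -32 -0.3 1 13
```

```text
t 10.08 nose [-32.18  -0.18   7.67] heel [46.74 -0.17 25.88] yaw,roll,tilt [ 0.0e+00 -1.0e-02  1.3e+01] F(ch) [ 0.5  0.2 -1.5] T [0.02 0.21 0.02] w 47.5
slide cm [ 0.02 -0.01 -0.47] twist [ 0.01 -0.   -0.  ]
slide cm [ 0.02 -0.01 -0.67] twist [ 0.01 -0.   -0.  ]
```

Call:
{"api": "play_rows", "payload": {
  "deltas": [
    {"slide": [0.02, 0, -0.3], "twist": [0, 0, 0]},
    {"slide": [0.02, 0, -0.5], "twist": [0, 0, 0]},
    {"slide": [0.02, 0, -0.57], "twist": [0, 0, 0]},
    {"slide": [0.02, 0, -0.57], "twist": [0, 0, 0]},
    {"slide": [0.02, 0, -0.57], "twist": [0, 0, 0]}
  ]
}}

```text
time: 10.5
position: [585.8, 184.3, 7.8]
orientation: [0.035, 0.622, -0.043, 0.781]
contact_force: [0.4, 0.4, -2.1]
grip_width: 47.6
```

```bash
python3 g.py -32 -0.3 1 13
```

```text
t 10.5 nose [-31.95  -0.18   1.93] heel [46.97 -0.17 20.15] yaw,roll,tilt [ 0.000e+00 -1.000e-02  1.299e+01] F(ch) [ 0.3  0.5 -2.1] T [ 0.02  0.19 -0.  ] w 47.6
slide cm [-0.01 -0.01 -0.09] twist [ 0.01 -0.01 -0.  ]
```

Call:
{"api": "play_rows", "payload": {
  "deltas": [
    {"slide": [0, 0, -0.05], "twist": [0, 0, 0]},
    {"slide": [0, 0, -0.12], "twist": [0, 0, 0]},
    {"slide": [0, 0, -0.12], "twist": [0, 0, 0]}
  ]
}}

```text
time: 10.75
position: [585.8, 184.3, 6.5]
orientation: [0.035, 0.622, -0.043, 0.781]
contact_force: [-0.4, -0.2, -3.3]
grip_width: 47.7
```

```bash
python3 g.py
```

```text
t 10.75 nose [-31.95  -0.17   0.7 ] heel [46.97 -0.16 18.92] yaw,roll,tilt [ 0.0e+00 -1.0e-02  1.3e+01] F(ch) [-0.3 -0.3 -3.3] T [-0.    0.19  0.  ] w 47.7
```

Call:
{"api": "play_rows", "payload": {
  "deltas": [
    {"slide": [0, 0, -0.05], "twist": [0, 0, 0]},
    {"slide": [0, 0, -0.1], "twist": [0, 0, 0]},
    {"slide": [0, 0, -0.1], "twist": [0, 0, 0]}
  ]
}}

```text
time: 11.0
position: [585.8, 184.3, 5.5]
orientation: [0.035, 0.622, -0.043, 0.781]
contact_force: [-0.5, 0.8, -0.9]
grip_width: 47.8
```

```bash
python3 g.py
```

```text
t 11.0 nose [-31.94  -0.16  -0.35] heel [46.99 -0.15 17.87] yaw,roll,tilt [ 0.0e+00 -1.0e-02  1.3e+01] F(ch) [-0.6  0.7 -0.9] T [-0.01  0.29  0.04] w 47.8
```

Call:
{"api": "play_rows", "payload": {
  "deltas": [
    {"slide": [0, 0, -0.04], "twist": [0, 0, 0]},
    {"slide": [0, 0, -0.04], "twist": [0, 0, 0]},
    {"slide": [0, 0, -0.04], "twist": [0, 0, 0]}
  ]
}}

```text
time: 11.25
position: [585.8, 184.3, 5.2]
orientation: [0.035, 0.621, -0.043, 0.781]
contact_force: [-0.9, -1.0, 1.3]
grip_width: 47.7
```

```bash
python3 g.py -38 -0.3 0.4 13
```

```text
t 11.25 nose [-31.89  -0.13  -0.65] heel [47.03 -0.13 17.58] yaw,roll,tilt [-0.000e+00 -1.000e-02  1.301e+01] F(ch) [-0.8 -1.1  1.3] T [-0.01  0.37 -0.02] w 47.7
slide cm [-0.61  0.05  0.1 ] twist [0.01 0.01 0.  ]
```

Floor contact is at about -0.35 in my frame, which fits. I'll raise a little and slide towards the contacts, watching the x force.

Call:
{"api": "play_rows", "payload": {
  "deltas": [
    {"slide": [0, 0, 0.1], "twist": [0, 0, 0]},
    {"slide": [-0.2, 0.01, 0.1], "twist": [0, 0, 0]},
    {"slide": [-0.35, 0.03, 0.1], "twist": [0, 0, 0]},
    {"slide": [-0.35, 0.03, 0.1], "twist": [0, 0, 0]},
    {"slide": [-0.35, 0.03, 0.1], "twist": [0, 0, 0]}
  ]
}}

```text
time: 11.67
position: [582.1, 184.6, 6.1]
orientation: [0.035, 0.622, -0.043, 0.781]
contact_force: [-0.6, 0.2, -1.2]
grip_width: 47.9
```

```bash
python3 g.py
```

```text
t 11.67 nose [-35.62  -0.26   0.28] heel [43.31 -0.24 18.49] yaw,roll,tilt [ 1.000e-02 -1.000e-02  1.299e+01] F(ch) [-0.7  0.2 -1.2] T [0.03 0.19 0.01] w 47.9
```

Call:
{"api": "play_rows", "payload": {
  "deltas": [
    {"slide": [-0.1, 0.01, 0], "twist": [0, 0, 0]},
    {"slide": [-0.15, 0.015, 0], "twist": [0, 0, 0]},
    {"slide": [-0.15, 0.015, 0], "twist": [0, 0, 0]}
  ]
}}

```text
time: 11.92
position: [580.7, 184.8, 6.2]
orientation: [0.035, 0.621, -0.043, 0.781]
contact_force: [0.7, -0.1, -2.2]
grip_width: 47.4
```

```bash
python3 g.py
```

```text
t 11.92 nose [-37.06  -0.25   0.3 ] heel [41.86 -0.24 18.53] yaw,roll,tilt [ 1.000e-02 -1.000e-02  1.301e+01] F(ch) [ 0.7 -0.  -2.2] T [-0.04  0.11 -0.03] w 47.4
```

Call:
{"api": "play_rows", "payload": {
  "deltas": [
    {"slide": [-0.1, 0.01, 0], "twist": [0, 0, 0]},
    {"slide": [-0.1, 0.01, 0], "twist": [0, 0, 0]},
    {"slide": [-0.1, 0.01, 0], "twist": [0, 0, 0]}
  ]
}}

```text
time: 12.17
position: [580.1, 184.9, 6.3]
orientation: [0.035, 0.621, -0.043, 0.782]
contact_force: [3.5, -1.1, -2.7]
grip_width: 48.0
```

```bash
python3 g.py
```

```text
t 12.17 nose [-37.7   -0.17   0.4 ] heel [41.21 -0.15 18.68] yaw,roll,tilt [ 0.02  0.   13.04] F(ch) [ 3.6 -0.7 -2.7] T [-0.12 -0.45 -0.02] w 48.0
```

Call:
{"api": "play_rows", "payload": {
  "deltas": [
    {"slide": [-0.1, 0.01, 0], "twist": [0, 0, 0]},
    {"slide": [-0.1, 0.01, 0], "twist": [0, 0, 0]},
    {"slide": [-0.1, 0.01, 0], "twist": [0, 0, 0]}
  ]
}}

```text
time: 12.42
position: [579.2, 185.1, 6.4]
orientation: [0.035, 0.621, -0.043, 0.782]
contact_force: [3.1, -1.5, -2.8]
grip_width: 47.8
```

```bash
python3 g.py
```

```text
t 12.42 nose [-38.55  -0.13   0.47] heel [40.36 -0.11 18.78] yaw,roll,tilt [2.000e-02 1.000e-02 1.306e+01] F(ch) [ 3.3 -1.1 -2.8] T [-0.15 -0.53  0.03] w 47.8
```

Contacts were met at about -37.4 (expected -37.25), and the push is about 3 N. I'll push on to about -40.7.

Call:
{"api": "play_rows", "payload": {
  "deltas": [
    {"slide": [-0.1, 0.01, 0], "twist": [0, 0, 0]},
    {"slide": [-0.2, 0.02, 0], "twist": [0, 0, 0]},
    {"slide": [-0.22, 0.02, 0], "twist": [0, 0, 0]},
    {"slide": [-0.22, 0.02, 0], "twist": [0, 0, 0]}
  ]
}}

```text
time: 12.75
position: [577.2, 185.3, 6.5]
orientation: [0.035, 0.621, -0.043, 0.782]
contact_force: [4.4, -1.6, -4.5]
grip_width: 48.2
```

```bash
python3 g.py -41.7 -0.2 0.2 10 -42.4 -0.2 0 7.5
```

```text
t 12.75 nose [-40.6   -0.12   0.53] heel [38.3  -0.09 18.87] yaw,roll,tilt [ 0.02  0.02 13.09] F(ch) [ 4.6 -1.1 -4.5] T [-0.16 -0.79  0.02] w 48.2
slide cm [-0.17  0.01 -0.32] twist [ 0.33  3.07 -0.02]
slide cm [-0.3   0.02 -0.58] twist [ 0.6   5.55 -0.02]
```

Call:
{"api": "play_rows", "payload": {
  "deltas": [
    {"slide": [-0.08, 0, -0.15], "twist": [0.15, 1.5, 0]},
    {"slide": [-0.17, 0.01, -0.32], "twist": [0.33, 3.07, 0]},
    {"slide": [-0.17, 0.01, -0.32], "twist": [0.33, 3.07, 0]},
    {"slide": [-0.17, 0.01, -0.32], "twist": [0.33, 3.07, 0]}
  ]
}}

```text
time: 13.08
position: [576.3, 185.4, 3.5]
orientation: [0.036, 0.641, -0.042, 0.765]
contact_force: [5.4, -0.4, -1.9]
grip_width: 48.0
```

```bash
python3 g.py -42.4 -0.2 0 7.5  -42.8 -0.2 -0.2 5
```

```text
t 13.08 nose [-40.85  -0.07   0.39] heel [38.9  -0.07 14.54] yaw,roll,tilt [1.000e-02 3.000e-02 1.006e+01] F(ch) [ 5.4  0.2 -1.9] T [-0.06 -0.85 -0.  ] w 48.0
slide cm [-0.22  0.01 -0.28] twist [ 0.25  2.54 -0.  ]
slide cm [-0.33  0.02 -0.53] twist [ 0.53  5.03 -0.  ]
```

Call:
{"api": "play_rows", "payload": {
  "deltas": [
    {"slide": [-0.12, 0.01, -0.05], "twist": [0, 0.5, 0]},
    {"slide": [-0.24, 0.02, -0.2], "twist": [0.2, 2, 0]},
    {"slide": [-0.27, 0.02, -0.28], "twist": [0.25, 2.5, 0]},
    {"slide": [-0.27, 0.02, -0.28], "twist": [0.25, 2.5, 0]}
  ]
}}

```text
time: 13.42
position: [574.7, 185.7, 0.9]
orientation: [0.037, 0.658, -0.041, 0.751]
contact_force: [4.9, -1.2, 0.4]
grip_width: 47.3
```

```bash
python3 g.py -43 -0.2 -0.2 5; python3 - <<'E'
from h import *
c=cam("wrist");save(c,"w8")
i=c["img"];cv2.imwrite("pics/w8z.png",cv2.resize(i[60:310,240:400],None,fx=3.6,fy=2.4,interpolation=cv2.INTER_CUBIC))
c=cam("scene");save(c,"s8");i=c["img"];cv2.imwrite("pics/s8z.png",cv2.resize(i[130:270,330:450],None,fx=4.2,fy=4.2,interpolation=cv2.INTER_CUBIC))
E
```

```text
t 13.42 nose [-4.194e+01 -2.000e-02  1.600e-01] heel [ 3.835e+01 -3.000e-02  1.086e+01] yaw,roll,tilt [-0.    0.03  7.59] F(ch) [ 5.  -0.6  0.4] T [-0.21 -0.98  0.05] w 47.3
slide cm [-0.18  0.   -0.27] twist [0.26 2.58 0.  ]
```

View pics/w8z.png

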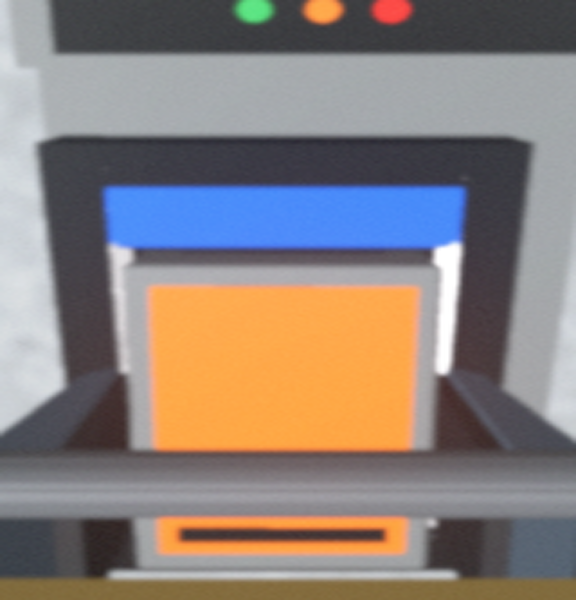

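View pics/s8z.png

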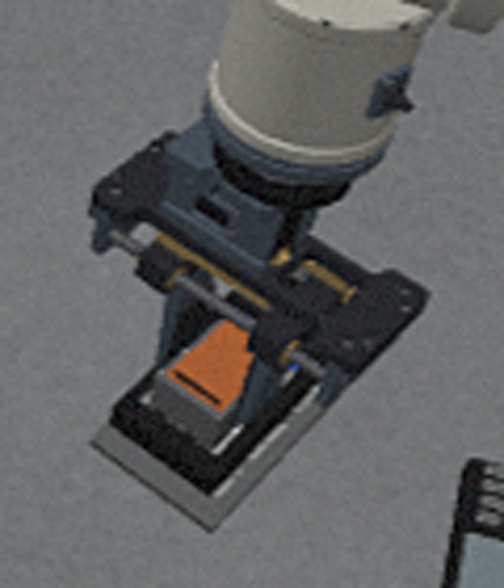

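The nose is under the lip, the side gaps are even, and the white heel lead-in still shows behind the heel. I'll rock on down.

Call:
{"api": "play_rows", "payload": {
  "deltas": [
    {"slide": [-0.1, 0, -0.13], "twist": [0.13, 1.3, 0]},
    {"slide": [-0.2, 0, -0.27], "twist": [0.26, 2.58, 0]},
    {"slide": [-0.2, 0, -0.27], "twist": [0.26, 2.58, 0]},
    {"slide": [-0.2, 0, -0.27], "twist": [0.26, 2.58, 0]}
  ]
}}

```text
time: 13.85
position: [573.4, 185.8, -1.4]
orientation: [0.038, 0.674, -0.04, 0.737]
contact_force: [5.8, -2.4, 0.2]
grip_width: 47.7
```

```bash
python3 g.py -43 -0.1 -0.3 2.5
```

```text
t 13.85 nose [-42.55  -0.07   0.1 ] heel [38.13 -0.08  7.31] yaw,roll,tilt [-0.01  0.02  5.11] F(ch) [ 6.  -1.8  0.2] T [-0.09 -1.04  0.08] w 47.7
slide cm [-0.13  0.01 -0.28] twist [0.27 2.6  0.01]
```

Call:
{"api": "play_rows", "payload": {
  "deltas": [
    {"slide": [-0.07, -0.02, -0.14], "twist": [0.13, 1.3, 0]},
    {"slide": [-0.15, -0.03, -0.28], "twist": [0.26, 2.58, 0]},
    {"slide": [-0.15, -0.03, -0.28], "twist": [0.26, 2.58, 0]},
    {"slide": [-0.15, -0.03, -0.28], "twist": [0.26, 2.58, 0]}
  ]
}}

```text
time: 14.18
position: [572.4, 185.7, -4.0]
orientation: [0.039, 0.69, -0.04, 0.722]
contact_force: [5.1, 0.9, 2.4]
grip_width: 47.7
```

```bash
python3 g.py -43 -0.4 -0.4 0.3
```

```text
t 14.18 nose [-42.68  -0.26  -0.2 ] heel [38.24 -0.3   3.48] yaw,roll,tilt [-0.03  0.02  2.6 ] F(ch) [4.9 1.5 2.4] T [ 0.38 -0.91  0.08] w 47.7
slide cm [-0.12  0.   -0.23] twist [0.23 2.29 0.03]
```

Call:
{"api": "play_rows", "payload": {
  "deltas": [
    {"slide": [-0.06, 0, -0.12], "twist": [0.12, 1.15, 0]},
    {"slide": [-0.1, 0, -0.2], "twist": [0.24, 2.3, 0]},
    {"slide": [-0.1, 0, -0.22], "twist": [0.26, 2.5, 0]},
    {"slide": [-0.1, 0, -0.22], "twist": [0.26, 2.5, 0]}
  ]
}}

```text
time: 14.52
position: [571.4, 185.8, -6.1]
orientation: [0.04, 0.705, -0.039, 0.707]
contact_force: [3.7, 1.3, 1.2]
grip_width: 47.5
```

```bash
python3 g.py -42 -0.4 -0.4 0
```

```text
t 14.52 nose [-42.78  -0.23  -0.15] heel [38.22 -0.27  0.04] yaw,roll,tilt [-0.03  0.01  0.13] F(ch) [3.5 1.7 1.2] T [ 0.35 -0.71  0.02] w 47.5
slide cm [ 0.07 -0.02 -0.04] twist [0.   0.13 0.03]
```

Call:
{"api": "play_rows", "payload": {
  "deltas": [
    {"slide": [0.04, -0.02, -0.03], "twist": [0, 0.1, 0]},
    {"slide": [0.07, -0.02, -0.04], "twist": [0, 0.1, 0]},
    {"slide": [0.07, -0.02, -0.04], "twist": [0, 0.1, 0]}
  ]
}}

```text
time: 14.77
position: [571.5, 185.8, -6.4]
orientation: [0.04, 0.706, -0.039, 0.706]
contact_force: [0.4, 2.2, 5.9]
grip_width: 47.5
```

```bash
python3 g.py; python3 - <<'E'
from h import *
c=cam("wrist");save(c,"w9")
i=c["img"];cv2.imwrite("pics/w9z.png",cv2.resize(i[60:310,240:400],None,fx=3.6,fy=2.4,interpolation=cv2.INTER_CUBIC))
E
```

```text
t 14.77 nose [-42.67  -0.25  -0.27] heel [38.33 -0.28 -0.24] yaw,roll,tilt [-0.02 -0.    0.03] F(ch) [0.2 2.3 5.9] T [0.5  0.06 0.05] w 47.5
```

View pics/w9z.png

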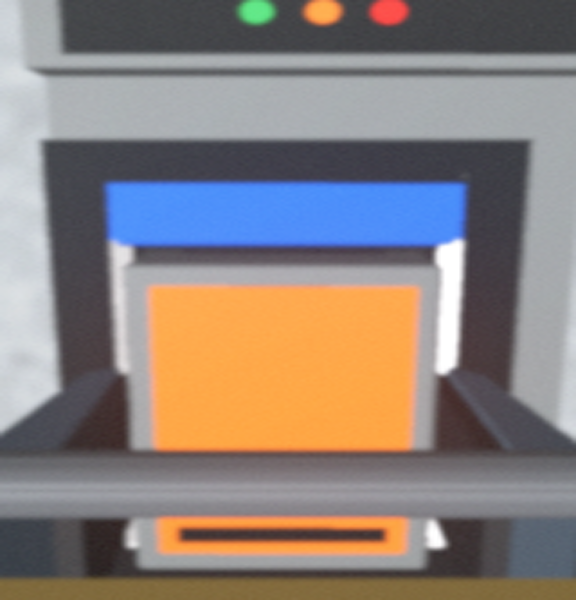

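Call:
{"api": "play_rows", "payload": {
  "deltas": [
    {"slide": [0, 0.03, 0], "twist": [0, 0, 0]},
    {"slide": [0, 0.03, 0], "twist": [0, 0, 0]}
  ]
}}

```text
time: 14.98
position: [571.4, 185.9, -6.2]
orientation: [0.039, 0.705, -0.039, 0.707]
contact_force: [3.3, -1.0, 2.6]
grip_width: 47.5
```

Call:
{"api": "play_rows", "payload": {
  "deltas": [
    {"slide": [0, 0, 0], "twist": [0, 0, 0]},
    {"slide": [0, 0, 0], "twist": [0, 0, 0]},
    {"slide": [0, 0, 0], "twist": [0, 0, 0]},
    {"slide": [0, 0, 0], "twist": [0, 0, 0]},
    {"slide": [0, 0, 0], "twist": [0, 0, 0]}
  ],
  "fingers": 0.75
}}

```text
time: 15.4
position: [571.0, 185.9, -6.4]
orientation: [0.039, 0.706, -0.039, 0.706]
contact_force: [-0.4, -0.0, 0.7]
grip_width: 68.5
```

```bash
python3 g.py; python3 - <<'E'
from h import *
c=cam("wrist");save(c,"w10")
i=c["img"];cv2.imwrite("pics/w10z.png",cv2.resize(i[60:310,240:400],None,fx=3.6,fy=2.4,interpolation=cv2.INTER_CUBIC))
E
```

```text
t 15.4 nose [-43.12  -0.18  -0.35] heel [37.88 -0.18 -0.29] yaw,roll,tilt [-0.   -0.03  0.05] F(ch) [-0.4 -0.1  0.7] T [0.08 0.06 0.07] w 68.5
```

View pics/w10z.png

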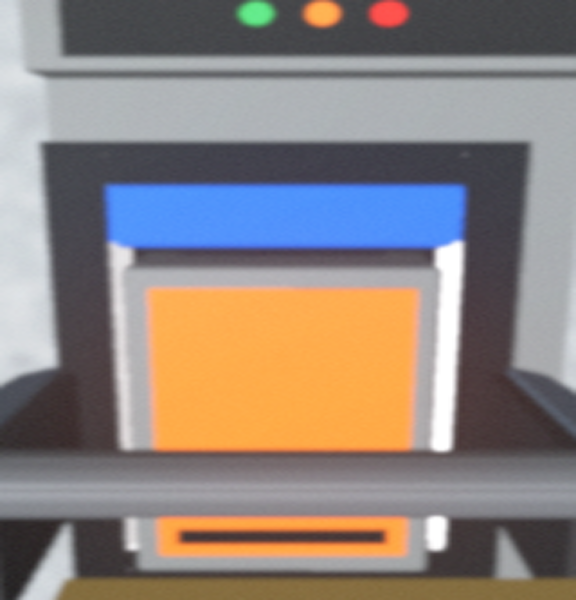

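Released, and the pack stays put. I'll lift straight up, then move back to inspect.

Call:
{"api": "play_rows", "payload": {
  "deltas": [
    {"slide": [0, 0, 1], "twist": [0, 0, 0]},
    {"slide": [0, 0, 3.5], "twist": [0, 0, 0]},
    {"slide": [0, 0, 7], "twist": [0, 0, 0]},
    {"slide": [1, 0, 10], "twist": [0, 0, 0]},
    {"slide": [4, -0.4, 11], "twist": [0, 0, 0]}
  ]
}}

```text
time: 15.87
position: [610.3, 183.0, 109.1]
orientation: [0.039, 0.705, -0.038, 0.707]
contact_force: [2.4, 0.6, 0.7]
grip_width: 68.4
```

Call:
{"api": "play_rows", "payload": {
  "deltas": [
    {"slide": [3, -0.3, 0], "twist": [0, 0, 0]},
    {"slide": [5, -0.5, 0], "twist": [0, 0, 0]},
    {"slide": [5, -0.5, 0], "twist": [0, 0, 0]},
    {"slide": [5, -0.5, 0], "twist": [0, 0, 0]},
    {"slide": [5, -0.5, 0], "twist": [0, 0, 0]}
  ]
}}

```text
time: 16.28
position: [659.3, 177.9, 109.1]
orientation: [0.039, 0.705, -0.038, 0.707]
contact_force: [-0.8, 0.2, 0.6]
grip_width: 68.8
```

```bash
python3 - <<'E'
from h import *
st();c=cam("wrist");save(c,"w11")
i=c["img"];cv2.imwrite("pics/w11z.png",cv2.resize(i[0:200,215:425],None,fx=3,fy=3,interpolation=cv2.INTER_CUBIC))
P=cloud(c)
for v in range(50,160,10): print(v,P[v,[285,295,305,318,330,340,350],2].round(1))
hsv=cv2.cvtColor(i,cv2.COLOR_BGR2HSV);m=((hsv[...,0]<20)&(hsv[...,1]>120)&(hsv[...,2]>120));m[:30]=0;m[200:]=0;m[:,:270]=0;m[:,370:]=0
q=P[m];A=np.c_[q[:,:2]-q[:,:2].mean(0),np.ones(len(q))];print(len(q),"plane",np.linalg.lstsq(A,q[:,2],rcond=None)[0])
t=cam("top");save(t,"top11")
E
```

```text
time 16.2833
joint_pos [ 1.7580e-01  6.3890e-01  1.2710e+00  7.0000e-04  1.2288e+00 -1.2856e+00]
position [659.3132 177.9414 109.0852]
orientation [ 0.0392  0.7051 -0.0382  0.707 ]
contact_force [-0.838   0.2173  0.5592]
torque [0.0351 0.004  0.0204]
grip_width 68.7599
50 [28.2 43.9 43.6 42.7 42.3 43.2 30.4]
60 [ 29.8  42.7  42.   43.3 315.6  42.7  29.5]
70 [29.6 43.1 41.9 43.3 42.6 43.9 29.5]
80 [29.4 44.7 42.5 43.5 43.5 41.1 28.9]
90 [28.6 41.8 43.3 42.7 42.3 43.3 28.2]
100 [29.  43.1 42.7 42.2 43.7 42.8 28.3]
110 [29.3 43.1 42.  42.  41.3 42.5 28.5]
120 [29.8 44.9 44.1 43.7 45.1 42.  29.5]
130 [28.5 44.4 42.7 42.5 43.  43.6 29.9]
140 [29.6 29.4 28.  29.5 30.7 28.5 28.7]
150 [29.  28.8 28.9 29.2 29.4 31.2 28.9]
3637 plane [1.09244931e-01 1.83515418e-03 4.44408080e+01]
```

View pics/w11z.png

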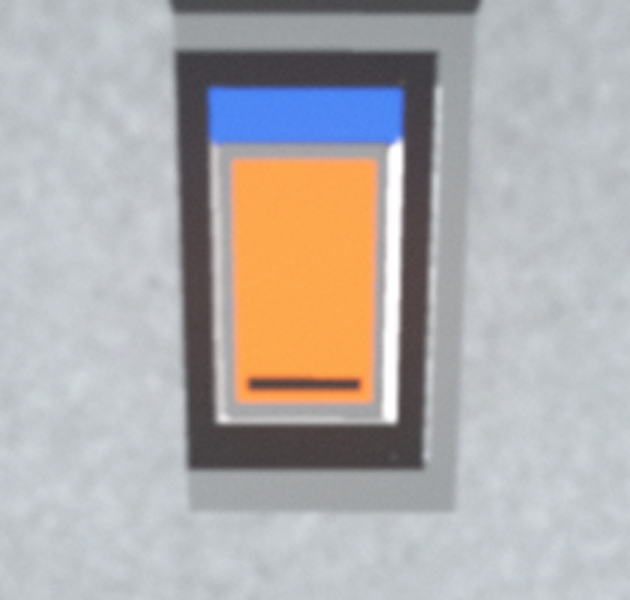

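View pics/top11.png

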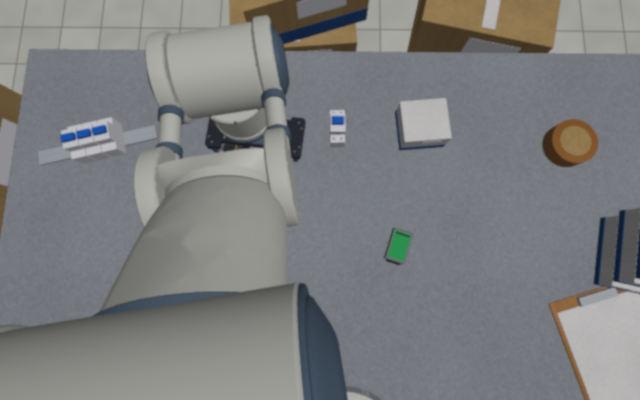

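The pack is flat: its top reads about 43 mm at both ends, against the rim at about 29 mm. It sits between the lip and the heel wall, and the other objects I can see haven't moved. Handing in.

```bash
python3 -c "
from h import *
print(bot.finish_job())"
```

```text
the job is handed in; nothing more can be done
None
```

The orange pack is on charge. I tipped it 13° nose-down, slid the nose under the lip and pushed it against the contacts with about 3–6 N. I then rocked it flat, let go and lifted clear, handing in at about 16 s.

**Last checks**
- **Seating:** before I let go, the foam was pushing back with about 6 N. After release, the pack's top read about 43 mm along its whole length, against an expected 42 mm. The rim read about 29 mm for its true 28 mm, so the cameras read about 1 mm high. The nose was out of sight under the lip and the pack sat inside the heel wall. I had no direct reading of the contacts' travel.
- **Other objects:** the green pack, breaker and carton look unmoved in the last top view. The arm hid the terminal there; I never went near it.

**What disagreed**
- **Fingertip position:** the reported TCP is not at the end of the fingers. Both cameras put the fingertips about 38 mm behind it, roughly twice `pinch_z`. My first grasp therefore closed in the air above the pack without touching it. I corrected for this and the second grasp held.
- **Refused move:** my first move call was refused because its rows left out the twist. Nothing moved.
- **Flatness fit:** a final plane fit to the pack's top gave a false slope because of bad depth pixels, so I relied on the row-by-row heights instead.

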